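# Load a tray of laser modules into the tester dock and bring the camera over it

### The job

Clear the way first: swing the inspection camera arm aside until its head is well outside the dock's left side channel, and put every laser module that lies on the bench into the aluminium tray, each flat in a bay of its own, while the tray is still out on the bench. Then slide the loaded tray, kept level, between the side channels of the tester dock until it is fully home against the back stop. Last of all swing the camera arm back so that its head stays centred over the docked tray; leave everything else on the bench where it is.

Things in the scene. Friction and masses are not known exactly. Their poses are not given: they have to be found in the camera images.
- tray: loose aluminium tray, 140 (x) x 180 (y) x 12 mm, 0.4 kg. Origin: centre of its underside; x points from the blue-tab end to the plain end, which enters the dock first. Floor 4 mm thick; outer walls 12 mm high (tab end 18 thick, other end 10, sides 11). Six bays of 54 (x) x 50 (y) mm, centred at x=-25 and +33, y=-54, 0 and +54 mm; dividers 4 mm thick, tops at z=10 mm
- tray_tab (a point): grip point on the tray's upright blue tab, at x=-61, y=0, z=50 mm of the tray; the tab is 12 (x) x 60 (y) mm and its top is at z=62 mm. Pinch it along the tray's x from above
- dock: fixed tester dock: two black side channels with blue lips, grey back stop. Origin on the bench; x points into the dock; a tray fully home has its origin and axes on the dock's. No floor: the tray slides on the bench. Channels x=-75..70, inner faces y=+-93, outer +-107 mm; lips z=16.5..21.5 mm reach in to y=+-86 mm; back stop from x=70 to 98, 42 mm high
- dock_mouth (a point): middle of the dock's mouth on the bench, at x=-75 mm of the dock, where the channels begin; flares in front of it widen the way in from y=+-93 to about +-110 mm at x=-103 mm, 21.5 mm high
- cam_arm (a joint): angle (rad) of the white inspection camera arm about the upright steel post on the dock's left (+y) side: 0 points to the robot, growing anticlockwise seen from above, so that the head is over the dock's middle at about 1.57; it starts in the way, in front of the mouth. Range -0.7 to 2.1. It stays where it is left; about 2 N at the head moves it. Bar 26 mm wide, z=171 to 191 mm
- cam_hinge (a point): point on the arm's vertical hinge axis, 176 mm above the bench; the post below is 26 mm thick on a base disc of radius 45 mm
- cam_grip (a point): middle of the upright black grip pin (18 mm thick, orange band) on top of the camera head, 195 mm from the hinge axis; the pin runs from z=196 to 241 mm, this point is at z=226 mm
- cam_lens (a point): lens, the centre of the underside of the camera head at z=126 mm, 195 mm from the hinge axis, directly below cam_grip; the head is 56 mm across
- module1: laser module: copper-coloured block with a gold package and leads on top, 44 (its x) x 28 (its y) x 28 mm high, 90 g. Origin: centre of its underside, z up. Four to six are present
- module2: laser module: copper-coloured block with a gold package and leads on top, 44 (its x) x 28 (its y) x 28 mm high, 90 g. Origin: centre of its underside, z up. Four to six are present
- module3: laser module: copper-coloured block with a gold package and leads on top, 44 (its x) x 28 (its y) x 28 mm high, 90 g. Origin: centre of its underside, z up. Four to six are present
- module4: laser module: copper-coloured block with a gold package and leads on top, 44 (its x) x 28 (its y) x 28 mm high, 90 g. Origin: centre of its underside, z up. Four to six are present
- module5: laser module: copper-coloured block with a gold package and leads on top, 44 (its x) x 28 (its y) x 28 mm high, 90 g. Origin: centre of its underside, z up. Four to six are present
- module6: laser module: copper-coloured block with a gold package and leads on top, 44 (its x) x 28 (its y) x 28 mm high, 90 g. Origin: centre of its underside, z up. Four to six are present
- ipa_bottle: bystander: white bottle with red cap, 60 mm across, 130 mm high; leave it alone. Origin: centre of its underside
- vial: bystander: small amber jar, 34 mm across, 40 mm high; leave it alone. Origin: centre of its underside
- sensor_puck: bystander: black sensor puck, 52 mm across, 24 mm high; leave it alone. Origin: centre of its underside
- gel_box: bystander: clear box, 55 x 55 x 20 mm; leave it alone. Origin: centre of its underside
- screwdriver: bystander: screwdriver, 160 mm, lying; leave it alone. Origin: its middle
- lens_mount: bystander: black lens mount, 40 x 40 x 50 mm; leave it alone. Origin: centre of its underside
- parts_dish: bystander: closed glass dish, 80 mm across, 12 mm high; leave it alone. Origin: centre of its underside

How it is judged:
On the way, in this order (a step that is already met when the one before it is completed fails the run):
1. the camera head is aside, left of the dock, and every module lies flat in a bay of the tray, the tray being outside the dock (x of module1 in the frame of tray between -0.056 and 0.064 m and y of module1 in the frame of tray between -0.083 and 0.083 m and z of module1 in the frame of tray between -0.002 and 0.0075 m and angle between each of module1, module2, module3, module4, module5, module6's own z axis and vertical below 0.1 rad and x of module2 in the frame of tray between -0.056 and 0.064 m and y of module2 in the frame of tray between -0.083 and 0.083 m and z of module2 in the frame of tray between -0.002 and 0.0075 m and x of module3 in the frame of tray between -0.056 and 0.064 m and y of module3 in the frame of tray between -0.083 and 0.083 m and z of module3 in the frame of tray between -0.002 and 0.0075 m and x of module4 in the frame of tray between -0.056 and 0.064 m and y of module4 in the frame of tray between -0.083 and 0.083 m and z of module4 in the frame of tray between -0.002 and 0.0075 m and x of module5 in the frame of tray between -0.056 and 0.064 m and y of module5 in the frame of tray between -0.083 and 0.083 m and z of module5 in the frame of tray between -0.002 and 0.0075 m and x of module6 in the frame of tray between -0.056 and 0.064 m and y of module6 in the frame of tray between -0.083 and 0.083 m and z of module6 in the frame of tray between -0.002 and 0.0075 m and y of cam_lens in the frame of dock above 0.11 m and x of tray in the frame of dock below -0.11 m), for 0.2 s.
2. the loaded tray is fully home in the dock (x of module1 in the frame of tray between -0.056 and 0.064 m and y of module1 in the frame of tray between -0.083 and 0.083 m and z of module1 in the frame of tray between -0.002 and 0.0075 m and angle between each of module1, module2, module3, module4, module5, module6's own z axis and vertical below 0.1 rad and x of module2 in the frame of tray between -0.056 and 0.064 m and y of module2 in the frame of tray between -0.083 and 0.083 m and z of module2 in the frame of tray between -0.002 and 0.0075 m and x of module3 in the frame of tray between -0.056 and 0.064 m and y of module3 in the frame of tray between -0.083 and 0.083 m and z of module3 in the frame of tray between -0.002 and 0.0075 m and x of module4 in the frame of tray between -0.056 and 0.064 m and y of module4 in the frame of tray between -0.083 and 0.083 m and z of module4 in the frame of tray between -0.002 and 0.0075 m and x of module5 in the frame of tray between -0.056 and 0.064 m and y of module5 in the frame of tray between -0.083 and 0.083 m and z of module5 in the frame of tray between -0.002 and 0.0075 m and x of module6 in the frame of tray between -0.056 and 0.064 m and y of module6 in the frame of tray between -0.083 and 0.083 m and z of module6 in the frame of tray between -0.002 and 0.0075 m and x of tray in the frame of dock between -0.004 and 0.004 m and y of tray in the frame of dock between -0.006 and 0.006 m and z of tray in the frame of dock below 0.004 m and angle between the x axis of tray and the x axis of dock, either way round below 0.06 rad), for 0.2 s.
3. the camera head is over the middle of the docked tray (horizontal distance between cam_lens and dock below 0.025 m), for 0.2 s.
At the end, for the whole second after the job is handed in: every present module stands flat on the floor of a bay of the tray (within 6 degrees and 3.5 mm), the tray is within 4 mm of fully home against the back stop and flat between the channels, and the camera lens is, seen from above, within 25 mm of the dock's centre; all at rest (all of step 2 and horizontal distance between cam_lens and dock below 0.025 m and linear speed of each of tray, module1, module2, module3, module4, module5, module6 below 0.02 m/s and velocity of joint cam_arm between -0.05 and 0.05 rad/s); the robot touches nothing.
It fails at once if the tray is tipped by more than about 20 degrees (angle between tray's own z axis and vertical above 0.35 rad).
It fails at once if a bystander is moved by more than 30 mm (distance of any of ipa_bottle, vial, sensor_puck, gel_box, screwdriver, lens_mount, parts_dish from where it was at the start of the episode above 0.03 m).
Of module1, module2, module3, module4, module5, module6 only 4 to 6 are there at a start; the rules pass over those that are not, and their reading is None.
At some moment in a run one of module1, module2, module3, module4, module5, module6, tray may be knocked a few centimetres aside while the robot is not near it.
Once in a run the grip may slacken for a moment while it holds something.
It also fails if it takes over 210 s, if anything falls off the work surface, if the arm or the gripper's body presses on something with over 40 N, if the wrist force passes 120 N, or if a joint passes its speed limit or range.

### The arm

A 6-joint arm with a two-finger parallel gripper is mounted at the origin on the work surface. World frame = base frame: x ahead of the robot, y to its left, z up, the work surface at z = 0. Lengths are in m, angles in rad, forces in N, time in s.
With the tool pointing down it reaches from about 0.35 to 0.925 m from the base axis. Payload 6.4 kg.
Tool frame: the origin (TCP) lies on the centre line of the jaws, within the pads' length; the fingertips stand 25 mm ahead of it and the grasp point (between the pads) lies 6 mm ahead of it; z points along the fingers, y is the line along which they close (so a half turn about z gives the same grasp; the last joint's range is limited). The gripper opens to 85 mm and grips with 20 to 120 N. Pads are 22 mm wide; open, the fingers measure 114 mm over their backs; the gripper's body (76 mm by 85 mm) begins 54 mm behind the grasp point. The pads swing forward as they close: fully open they stand 13 mm farther back than shut.
Start: joints at [-1.403, 0.245, 1.558, -0, 1.339, -0.174], TCP at [0.218, -0.612, 0.229] pointing down, gripper open.
Joint ranges: [-3.13, 3.13], [-1.02, 2.26], [0.13, 2.54], [-0.95, 4.09], [0.21, 2.88], [-2.74, 2.74]. Speed limits (rad/s): [2.57, 2.57, 3.14, 3.14, 3.14, 3.14].

### API

Orientations are given as a rotation vector (axis times angle).
In Python, from station import readout, imaging, finish_job gives the robot as it stands.
- The arm moves only by the shell command python3 -m crank 'ROWS' [FORCE]. ROWS is JSON, one flat list of numbers, 5 for each row, row after row: the shift along the tool's x, y, z in m, then the turn about the tool's z in degrees, then the opening, from -1 (shut) to 1 (fully open). In form: [x, y, z, turn, fingers, x, y, z, turn, fingers, ...]. A call has 1 to 10 rows; each row shifts and turns the commanded pose from where the row before left it, along the tool's axes as they then stand; what a row does not reach is not made up. A row lasts 1/10 s, in which the tool goes at most 50 mm and 8.59 degrees, less where a joint would pass 70% of its speed; a pose out of reach is approached as far as the arm can. A call is refused whole if a number of a shift passes 0.05 or a number of a turn 8.59, either way. A call with a gripper value outside its range is refused whole. The fingers move at their own pace and stop on an object; FORCE is the grip in N (left out, the last holds). Time passes only in rows, so rows that do not move let the fingers close. It gives the time, the measured TCP pose, the force, the opening and the grip force at its end, in the units of the state.
- readout.observe(): the state, without advancing time (a new reading comes with each control period).
- imaging.get_image(name): name is "scene" or "top" or "wrist"; returns a dict with "image" (400x640x3 uint8, red, green, blue), "fx", "fy", "cx", "cy" (pixels), "k1" (the pictures are not rectified: a ray, as slopes to the right and down, at radius r is drawn at 1 + k1 r^2 times it, then the intrinsics apply), "eye" and "orientation" of the camera in the world. Camera axes: x right, y down, z forward; pixel columns grow to the right and rows downward; lengths in m; the calibration is good to about 2 mm. A picture is of the moment at which its call begins. There is no depth.
- finish_job(): hands the job in; it is judged then, once.
Trained networks look in a picture, given as the dict that the camera call returned (one of the last four; its "shot" number tells which), for a name from the list of things; names that differ only in an ending like _2 or _b are one class to them, and where a whole thing is asked for, a point or a joint stands for the part that bears it (a point fixed in the world has none). Each returns a list of dicts, best first, with "conf" (0 to 1); they miss things now and then, are a little off and sometimes report something else, mostly with a low value. They report only what shows in the picture. A call takes as long as a camera call.
- imaging.masks_of(target, picture): "region" (400x640 bool, what is visible of it).
- imaging.spot_point(target, picture): "point" ([x, y, z] in m, in world coordinates, good to about 4 mm: a listed point, or the origin of a listed thing).
The state is a dict: "time_s": time; "joint_pos": joint angles; "dq": joint speeds; "tau": joint torques, N m; "tool_pos": TCP position; "tcp_rot": TCP orientation; "force": force on the tool from outside, world axes, zero at the start; "torque": the same for the moment, N m; "finger_gap": finger opening in m; "gripper_force": force on a finger pad.
Only numpy, scipy, OpenCV 4.12 (cv2) and the standard library are available. Lean on these libraries where they do the work, as an engineer would, in place of code of your own. Each camera call takes 0.05 s, during which the arm holds its last target. There are 200 camera calls.

## Working session

There is one attempt and no reset: what is moved stays moved. The work goes in short steps, Python scripts to look and compute and a shell command to move; the robot and the scene stay as the last step left them, time stands still between calls to the robot, and variables do not carry over. Pictures are saved under pics/ and viewed, at most 18 in all, crops included, and the job is handed in when it is done.

```bash
mkdir -p pics; ls; cat > h.py <<'E'
import numpy as np, cv2
from station import readout, imaging
from scipy.spatial.transform import Rotation as R
def save(name,cam):
    p=imaging.get_image(cam); cv2.imwrite('pics/'+name,p['image'][:,:,::-1]); return p
def pose():
    s=readout.observe(); return s,np.array(s['tool_pos']),R.from_rotvec(s['tcp_rot']).as_matrix()
E
python3 - <<'E'
from h import *
s,p,r=pose(); print(s); print(r.round(3))
for c in ['top','scene']:
    im=save(c+'0.png',c); print(c,im['eye'],im['orientation'],im['fx'],im['k1'])
    for n in ['tray','tray_tab','dock','dock_mouth','cam_hinge','cam_grip','cam_lens','module1','ipa_bottle','vial','sensor_puck','gel_box','screwdriver','lens_mount','parts_dish']:
        print(n,[(np.round(d['point'],3).tolist(),round(d['conf'],2)) for d in imaging.spot_point(n,im)])
E
```

```text
pics
{'time_s': 0.0, 'joint_pos': array([-1.40311065e+00,  2.45848619e-01,  1.55905219e+00, -3.49256793e-05,
        1.33870073e+00, -1.74096060e-01]), 'dq': array([ 0.00034466,  0.00096151,  0.00020291,  0.00089313,  0.00111053,
       -0.00046872]), 'tau': array([-1.14385737e-03, -4.29516220e+01, -3.26130903e+01, -2.21043201e-04,
        5.41959540e-03,  7.15385937e-06]), 'tool_pos': array([ 0.217759  , -0.61182024,  0.22753771]), 'tcp_rot': array([-3.09384926e+00, -5.33931045e-01,  4.32353412e-05]), 'force': array([-0.33094808, -0.98206867, -0.10925894]), 'torque': array([ 0.0616898 , -0.00347004, -0.03149587]), 'gripper_force': 0.0, 'finger_gap': 0.08553288673920788}
[[ 0.942  0.335 -0.   ]
 [ 0.335 -0.942  0.002]
 [ 0.    -0.002 -1.   ]]
top [ 0.36272292 -0.05467552  1.16054608] [-2.10920357  2.14532147 -0.18679184] 362.59337922117436 -0.06231957755093558
tray [([0.505, -0.167, 0.005], 0.79)]
tray_tab [([0.444, -0.183, 0.05], 0.58)]
dock [([0.676, 0.106, -0.002], 0.95), ([0.388, 0.396, -0.0], 0.46)]
dock_mouth []
cam_hinge [([0.658, 0.296, 0.175], 0.57)]
cam_grip [([0.539, 0.143
[... 908 characters left out ...]
04], 0.83)]
dock_mouth [([0.602, 0.095, 0.003], 0.91), ([0.333, 0.273, -0.0], 0.35)]
cam_hinge [([0.663, 0.293, 0.173], 0.73)]
cam_grip [([0.539, 0.142, 0.227], 0.63)]
cam_lens [([0.546, 0.139, 0.128], 0.72), ([0.443, 0.06, -0.004], 0.49)]
module1 [([0.639, -0.218, -0.0], 0.7), ([0.446, -0.365, -0.0], 0.61), ([0.669, -0.116, -0.002], 0.55), ([0.445, 0.059, -0.005], 0.44)]
ipa_bottle [([0.673, -0.446, 0.0], 0.77)]
vial [([0.776, -0.09, 0.003], 0.68)]
sensor_puck [([0.504, -0.474, 0.002], 0.74)]
gel_box [([0.764, -0.194, -0.001], 0.58)]
screwdriver [([0.324, -0.291, -0.004], 0.77), ([0.765, -0.195, -0.0], 0.7)]
lens_mount [([0.388, 0.388, 0.002], 0.43)]
parts_dish [([0.338, 0.272, 0.0], 0.83)]
```

View pics/top0.png

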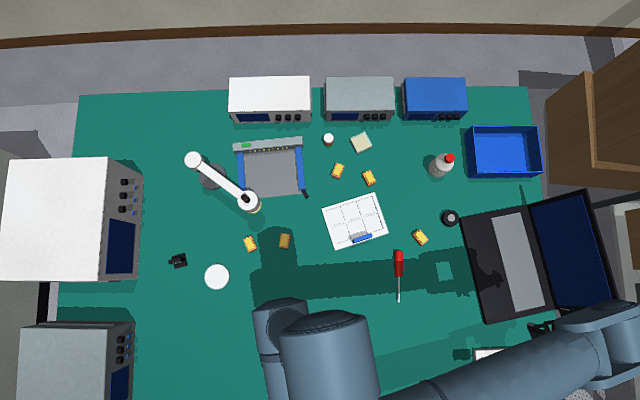

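View pics/scene0.png

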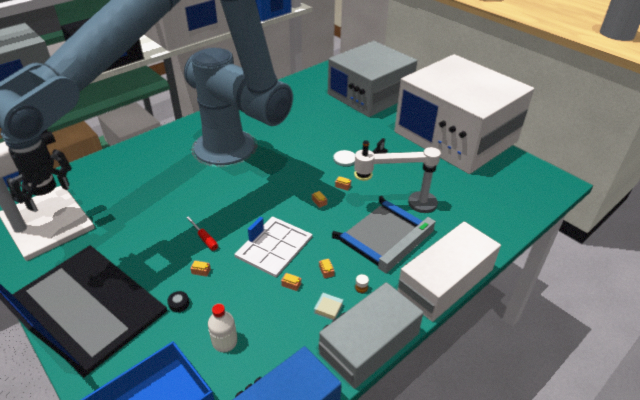

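The top view shows five modules, at about (338,171), (368,178), (420,237), (250,243) and (284,241). The tray is at (355,222) with its tab at (360,237), the dock at (272,168), and the camera head at (248,200) on its post at (195,160). The scene view agrees.

```bash
cat >> h.py <<'E'
def go(x,y,z,yaw=None):
    """print the shift (tool axes as they stand), distance, and turn (deg) to get tool x to yaw (mod 180, nearest within q6 range)"""
    s,p,r=pose(); d=r.T@(np.array([x,y,z])-p); yw=np.degrees(np.arctan2(r[1,0],r[0,0]))
    print('t',round(s['time_s'],2),'at',p.round(4),'yaw',round(yw,1),'gap',round(s['finger_gap'],4),'q6',round(np.degrees(s['joint_pos'][5]),0))
    print('  shift',d.round(4),'rows>=',round(np.linalg.norm(d)/.05,1),end=' ')
    if yaw is not None: t=-((yaw-yw+90)%180-90); print('turn',round(t,1),'rows>=',round(abs(t)/8.59,1),'q1 there',round(np.degrees(np.arctan2(y,x))),end='')
    print()
def rays(im,px):
    px=np.asarray(px,float).reshape(-1,2); K=np.array([[im['fx'],0,im['cx']],[0,im['fy'],im['cy']],[0,0,1]])
    n=cv2.undistortPoints(px[:,None],K,np.array([im['k1'],0,0,0,0.]))[:,0]
    return np.c_[n,np.ones(len(n))]@R.from_rotvec(im['orientation']).as_matrix().T
def plane(im,px,z):
    d=rays(im,px); e=np.array(im['eye']); return (e+d*((z-e[2])/d[:,2])[:,None])[:,:2]
def rect(im,mask,z):
    """min-area rectangle of mask on height z: centre, long, short, yaw of long side"""
    v,u=np.nonzero(mask); P=plane(im,np.c_[u,v],z); (c,(w,h),a)=cv2.minAreaRect((P*1000).astype(np.float32))
    if w<h: w,h,a=h,w,a+90
    return np.round(np.array(c)/1000,4),round(w,1),round(h,1),round((a+90)%180-90,1)
E
python3 - <<'E'
from h import *
im=imaging.get_image('top')
for n,z in [('tray',.012),('module1',.02)]:
    for m in imaging.masks_of(n,im): print(n,round(m['conf'],2),m['region'].sum(),rect(im,m['region'],z))
m=imaging.masks_of('dock',im)[0]['region']
hsv=cv2.cvtColor(im['image'],cv2.COLOR_RGB2HSV); b=m&(abs(hsv[...,0].astype(int)-110)<15)&(hsv[...,1]>120)&(hsv[...,2]>60)
n,l,st,c=cv2.connectedComponentsWithStats(b.astype(np.uint8))
for i in range(1,n):
    if st[i,4]>20: print('lip',st[i,4],rect(im,l==i,.0215))
go(.539,.1425,.29,51.5)
E
```

```text
tray 0.94 2494 (array([ 0.5046, -0.1661]), 183.3, 143.0, -74.1)
module1 0.7 428 (array([ 0.6823, -0.4585]), 95.8, 59.8, -47.3)
module1 0.63 135 (array([0.4356, 0.1652]), 46.9, 29.3, 27.1)
module1 0.58 117 (array([0.4443, 0.0562]), 43.9, 28.3, -0.2)
module1 0.51 138 (array([ 0.6424, -0.2146]), 45.5, 32.6, 25.8)
module1 0.5 137 (array([ 0.6651, -0.1111]), 51.1, 33.0, -15.2)
module1 0.47 134 (array([ 0.4475, -0.3691]), 43.8, 32.1, 42.3)
lip 286 (array([0.6791, 0.0073]), 145.9, 21.5, 4.5)
lip 235 (array([0.6706, 0.1987]), 129.8, 21.1, 6.5)
t 1.8 at [ 0.2179 -0.6124  0.2287] yaw 19.6 gap 0.0855 q6 -10.0
  shift [ 0.5556 -0.6036 -0.0613] rows>= 16.5 turn -31.9 rows>= 3.7 q1 there 15
```

```bash
python3 -m crank '[0,0,-0.0312,0,1, 0,0,-0.0312,0,1, 0.0308,-0.0335,0,0,1, 0.0308,-0.0335,0,0,1, 0.0308,-0.0335,0,0,1, 0.0308,-0.0335,0,0,1, 0.0308,-0.0335,0,0,1, 0.0308,-0.0335,0,0,1, 0.0308,-0.0335,0,0,1, 0.0308,-0.0335,0,0,1]'; python3 -m crank '[0.0308,-0.0335,0,0,0.2, 0.0308,-0.0335,0,0,0.2, 0.0308,-0.0335,0,0,0.2, 0.0308,-0.0335,0,0,0.2, 0.0308,-0.0335,0,0,0.2, 0.0308,-0.0335,0,0,0.2, 0.0308,-0.0335,0,0,0.2, 0.0308,-0.0335,0,0,0.2, 0.0308,-0.0335,0,0,0.2, 0.0308,-0.0335,0,0,0.2]'; python3 -m crank '[0,0,0,-8,0.2, 0,0,0,-8,0.2, 0,0,0,-8,0.2, 0,0,0,-8,0.2, 0,0,0,0,0.2]'
python3 - <<'E'
from h import *
for c in ['top','scene','wrist']:
    im=save(c+'1.png',c)
    for n in ['cam_hinge','cam_grip','cam_lens']: print(c,n,[(np.round(d['point'],3).tolist(),round(d['conf'],2)) for d in imaging.spot_point(n,im)])
go(.539,.1425,.232,51.5)
E
```

```text
time_s: 2.8
tool_pos: [0.3606, -0.2756, 0.2913]
tcp_rot: [3.095, 0.533, 0.001]
force: [1.1, -0.9, 0.6]
finger_gap: 0.0854
gripper_force: 0.0
time_s: 3.8
tool_pos: [0.5385, 0.1436, 0.2913]
tcp_rot: [3.095, 0.535, 0.001]
force: [1.1, -0.8, 0.1]
finger_gap: 0.0513
gripper_force: 0.0
time_s: 4.3
tool_pos: [0.5381, 0.1416, 0.2911]
tcp_rot: [2.829, 1.367, 0.0]
force: [-0.6, -0.3, -0.4]
finger_gap: 0.0511
gripper_force: 0.0
top cam_hinge []
top cam_grip [([0.541, 0.142, 0.224], 0.6)]
top cam_lens [([0.544, 0.138, 0.125], 0.58), ([0.542, 0.142, 0.224], 0.27)]
scene cam_hinge [([0.443, 0.058, -0.002], 0.73), ([0.662, 0.297, 0.173], 0.56), ([0.669, -0.118, -0.002], 0.47)]
scene cam_grip [([0.539, 0.14, 0.225], 0.65), ([0.443, -0.182, 0.052], 0.32)]
scene cam_lens [([0.545, 0.138, 0.129], 0.84), ([0.505, -0.167, 0.005], 0.16)]
wrist cam_hinge [([0.644, -0.217, 0.0], 0.48)]
wrist cam_grip [([0.542, 0.138, 0.229], 0.7)]
wrist cam_lens []
t 4.9 at [0.5381 0.1415 0.2911] yaw 51.6 gap 0.0513 q6 41.0
  shift [0.0013 0.0001 0.0591] rows>= 1.2 turn 0.1 rows>= 0.0 q1 there 15
```

```bash
python3 -m crank '[0.001,0,0.03,0,0.2, 0,0,0.029,0,0.2, 0,0,0,0,-1, 0,0,0,0,-1, 0,0,0,0,-1, 0,0,0,0,-1, 0,0,0,0,-1, 0,0,0,0,-1]' 40; python3 -m crank '[0.0005,-0.0139,0,4.1,-1, 0.0005,-0.0139,0,4.1,-1, 0.0005,-0.0139,0,4.1,-1, 0.0005,-0.0139,0,4.1,-1, 0.0005,-0.0139,0,4.1,-1, 0.0005,-0.0139,0,4.1,-1, 0.0005,-0.0139,0,4.1,-1]'; python3 -m crank '[0.0005,-0.0139,0,4.1,-1, 0.0005,-0.0139,0,4.1,-1, 0.0005,-0.0139,0,4.1,-1, 0.0005,-0.0139,0,4.1,-1, 0.0005,-0.0139,0,4.1,-1, 0.0005,-0.0139,0,4.1,-1, 0.0005,-0.0139,0,4.1,-1, 0,0,0,0,-1, 0,0,0,0,-1]'
python3 - <<'E'
from h import *
im=save('top2.png','top')
for n in ['cam_hinge','cam_grip','cam_lens']: print(n,[(np.round(d['point'],3).tolist(),round(d['conf'],2)) for d in imaging.spot_point(n,im)])
go(.436,.165,.3,27); print(readout.observe()['force'])
E
```

```text
time_s: 5.7
tool_pos: [0.5394, 0.1421, 0.2334]
tcp_rot: [2.828, 1.366, 0.003]
force: [0.9, -2.6, 2.1]
finger_gap: 0.0149
gripper_force: 39.5
time_s: 6.4
tool_pos: [0.4801, 0.2191, 0.2333]
tcp_rot: [3.079, 0.619, -0.0]
force: [-1.8, -4.3, 2.4]
finger_gap: 0.0148
gripper_force: 39.7
time_s: 7.3
tool_pos: [0.4649, 0.3161, 0.2333]
tcp_rot: [-3.135, 0.157, 0.004]
force: [-5.9, 2.4, 4.0]
finger_gap: 0.015
gripper_force: 39.9
cam_hinge [([0.657, 0.299, 0.178], 0.97), ([0.506, -0.166, 0.004], 0.27)]
cam_grip [([0.463, 0.317, 0.227], 0.71), ([0.671, -0.12, -0.001], 0.68)]
cam_lens [([0.465, 0.31, 0.125], 0.86), ([0.461, 0.315, 0.223], 0.19)]
t 7.5 at [0.4649 0.3159 0.2333] yaw -5.8 gap 0.0147 q6 118.0
  shift [-0.0137  0.1528 -0.0671] rows>= 3.3 turn -32.8 rows>= 3.8 q1 there 21
[-5.93693039  2.96507935  3.67722505]
```

```bash
python3 -m crank '[0,0,0,0,0.3, 0,0,0,0,0.3, 0,0,0,0,0.3, 0,0,-0.034,0,0.3, 0,0,-0.034,0,0.3, -0.0034,0.038,0,0,0.3, -0.0034,0.038,0,0,0.3, -0.0034,0.038,0,0,0.3, -0.0034,0.038,0,0,0.3, 0,0,0,-8.2,0.3]'; python3 -m crank '[0,0,0,-8.2,0.3, 0,0,0,-8.2,0.3, 0,0,0,-8.2,0.3, 0,0,0.04,0,0.3, 0,0,0.04,0,0.3, 0,0,0.02,0,0.3, 0,0,0,0,0.3]'
python3 - <<'E'
from h import *
im=save('wrist3.png','wrist'); print(im['eye'],im['fx'])
for d in imaging.spot_point('module1',im): print(d['point'],d['conf'])
for m in imaging.masks_of('module1',im): print(round(m['conf'],2),m['region'].sum(),rect(im,m['region'],.028))
im=save('top3.png','top')
for m in imaging.masks_of('module1',im): print(round(m['conf'],2),m['region'].sum(),rect(im,m['region'],.02))
for d in imaging.spot_point('cam_lens',im): print(d['point'],d['conf'])
go(.436,.165,.034,27)
E
```

```text
time_s: 8.5
tool_pos: [0.437, 0.1615, 0.3003]
tcp_rot: [3.14, 0.064, 0.001]
force: [1.2, 0.2, 0.3]
finger_gap: 0.0554
gripper_force: 0.0
time_s: 9.2
tool_pos: [0.435, 0.1641, 0.1967]
tcp_rot: [-3.054, -0.732, 0.011]
force: [-1.1, -0.2, 0.4]
finger_gap: 0.0553
gripper_force: 0.0
[0.49393419 0.19407385 0.34155861] 349.73639756808734
[0.446, 0.0544, -0.0008] 0.95
[0.4379, 0.1684, 0.0039] 0.61
0.83 1450 (array([0.4377, 0.1684]), 45.8, 27.3, 24.3)
0.66 1627 (array([0.4453, 0.0648]), 43.7, 35.8, -9.3)
0.68 139 (array([ 0.6409, -0.215 ]), 45.8, 32.4, 24.0)
0.68 149 (array([0.4458, 0.0578]), 47.2, 31.5, -0.2)
0.66 130 (array([0.4339, 0.1653]), 46.9, 29.1, 24.0)
0.57 132 (array([ 0.4461, -0.3708]), 44.4, 31.1, 37.5)
0.41 144 (array([ 0.668 , -0.1137]), 52.9, 30.2, -22.7)
[0.6434, -0.2149, 0.0014] 0.45
t 9.5 at [0.4383 0.1646 0.202 ] yaw 27.0 gap 0.0554 q6 70.0
  shift [-0.0025 -0.0016  0.168 ] rows>= 3.4 turn -0.0 rows>= 0.0 q1 there 21
```

View pics/wrist3.png

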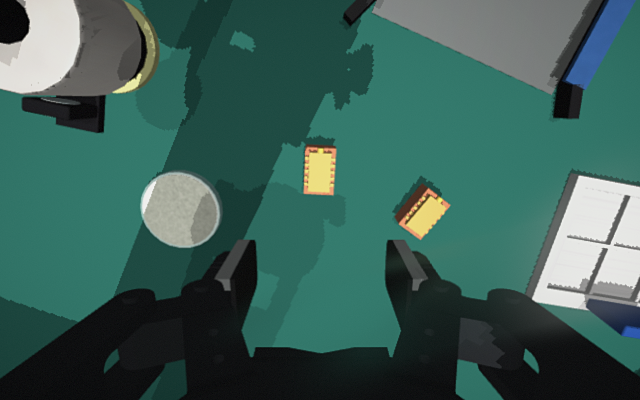

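The wrist view shows module A squarely ahead at (320,170), a second module at (425,212) with the tray at the right, and the dish at (180,208). All are clear of the fingers.

```bash
python3 -m crank '[0,-0.0027,0.045,2.5,0.3, 0,0,0.045,0,0.3, 0,0,0.045,0,0.3, 0,0,0.034,0,0.3, 0,0,0,0,0.3, 0,0,0,0,-1, 0,0,0,0,-1, 0,0,0,0,-1, 0,0,0,0,-1]' 50;  python3 -m crank '[0,0,-0.05,0,-1, 0,0,-0.05,0,-1, 0,0,0,0,-1, 0,0,0,0,-1]'
cat >> h.py <<'E'
def tray(cam='top',z=.012,verbose=True):
    im=imaging.get_image(cam); m=imaging.masks_of('tray',im)
    c,w,h,a=rect(im,m[0]['region'],z); yaw=(a+90+90)%180-90
    sp=imaging.spot_point('tray',im); tb=imaging.spot_point('tray_tab',im)
    if verbose: print(cam,'tray rect',c,w,h,'x yaw',yaw,'spot',[np.round(d['point'],4).tolist() for d in sp[:1]],'tab',[np.round(d['point'],4).tolist() for d in tb[:1]])
    return c,yaw
def bay(c,yaw,bx,by):
    t=np.radians(yaw); return np.array([c[0]+bx*np.cos(t)-by*np.sin(t), c[1]+bx*np.sin(t)+by*np.cos(t)])
E
python3 - <<'E'
from h import *
tray('scene'); c,y=tray()
for b in [(.033,.054),(.033,0),(.033,-.054),(-.025,.054),(-.025,-.054)]: print(b,bay(c,y,*b).round(4))
go(*bay(c,y,.033,.054),.06,y)
E
```

```text
time_s: 10.4
tool_pos: [0.4374, 0.1671, 0.0328]
tcp_rot: [3.07, 0.666, 0.006]
force: [-0.7, -1.0, -0.8]
finger_gap: 0.0001
gripper_force: 0.0
time_s: 10.8
tool_pos: [0.4373, 0.1671, 0.1333]
tcp_rot: [3.07, 0.666, 0.008]
force: [0.1, -0.0, -0.1]
finger_gap: 0.0002
gripper_force: 0.0
scene tray rect [ 0.4939 -0.1726] 187.8 177.7 x yaw 17.5 spot [[0.5032, -0.1684, 0.0045]] tab [[0.4431, -0.1825, 0.0495]]
top tray rect [ 0.5036 -0.1657] 180.4 140.1 x yaw 16.299999999999997 spot [[0.5048, -0.1673, 0.0048]] tab [[0.446, -0.1851, 0.0491]]
(0.033, 0.054) [ 0.5201 -0.1046]
(0.033, 0) [ 0.5353 -0.1564]
(0.033, -0.054) [ 0.5504 -0.2083]
(-0.025, 0.054) [ 0.4644 -0.1209]
(-0.025, -0.054) [ 0.4948 -0.2245]
t 11.2 at [0.4354 0.1668 0.1302] yaw 24.5 gap 0.0002 q6 73.0
  shift [-0.0353  0.2822  0.0701] rows>= 5.9 turn 8.2 rows>= 1.0 q1 there -11
```

```bash
python3 - <<'E'
from h import *
im=save('wrist4.png','wrist')
for d in imaging.spot_point('module1',im): print(np.round(d['point'],4),d['conf'])
for m in imaging.masks_of('module1',im): print(round(m['conf'],2),m['region'].sum(),rect(im,m['region'],.028))
t=save('top4.png','top'); print([(np.round(d['point'],3),round(d['conf'],2)) for d in imaging.spot_point('module1',t)])
go(.436,.165,.034,24)
E
```

```text
[0.4363 0.1647 0.003 ] 0.77
[0.447  0.0606 0.003 ] 0.65
[3.378e-01 2.715e-01 2.000e-04] 0.56
0.81 2318 (array([0.4387, 0.1686]), 47.3, 27.8, 24.5)
0.8 2654 (array([0.4462, 0.0665]), 43.9, 39.1, -10.5)
[(array([ 0.674, -0.12 ,  0.   ]), 0.63), (array([ 0.436,  0.164, -0.   ]), 0.62), (array([ 0.446, -0.371, -0.003]), 0.58), (array([ 0.443,  0.059, -0.002]), 0.52), (array([ 0.646, -0.218, -0.002]), 0.46)]
t 11.45 at [0.4359 0.1669 0.131 ] yaw 24.5 gap 0.0001 q6 73.0
  shift [-0.0007  0.0018  0.097 ] rows>= 1.9 turn 0.5 rows>= 0.1 q1 there 21
```

View pics/wrist4.png

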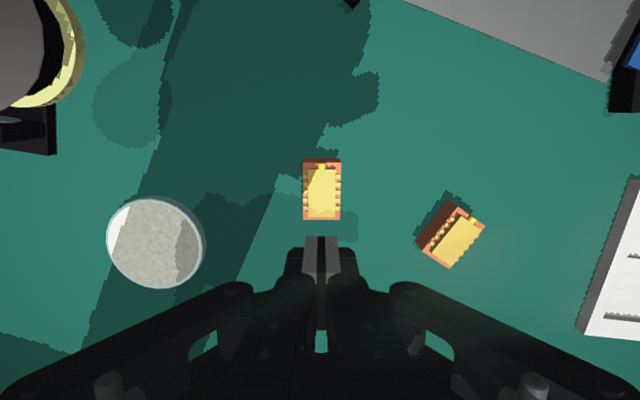

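```bash
python3 - <<'E'
from h import *
im=imaging.get_image('wrist'); s,p,r=pose()
K=np.array([[im['fx'],0,im['cx']],[0,im['fy'],im['cy']],[0,0,1]]); C=R.from_rotvec(im['orientation']).as_matrix()
def pr(P): 
    q=(P-np.array(im['eye']))@C; n=q[:2]/q[2]; return (n*(1+im['k1']*(n@n))*[im['fx'],im['fy']]+[im['cx'],im['cy']]).round(0)
for d in [0,.006,.025,.1,.13]: print(d,pr(p+r@[0,0,d]))
print('module top',pr(np.array([.437,.167,.028])),'eye in tool',r.T@(np.array(im['eye'])-p)); print((r.T@C).round(3))
E
```

```text
0 [322. 252.]
0.006 [321. 247.]
0.025 [321. 232.]
0.1 [321. 195.]
0.13 [321. 186.]
module top [322. 193.] eye in tool [ 0.06515874 -0.00029466 -0.1452106 ]
[[ 0.    -0.966 -0.26 ]
 [ 1.     0.    -0.   ]
 [ 0.    -0.26   0.966]]
```

```bash
python3 -m crank '[0,0,0,0,0.3, 0,0,0,0,0.3, 0,0,0,0,0.3, 0,0,0.035,0,0.3, 0,0,0.03,0,0.3, 0,0,0.034,0,0.3, 0,0,0,0,0.3, 0,0,0,0,0.3, 0,0,0,0,0.3]' 50; python3 - <<'E'
from h import *
im=save('wrist5.png','wrist'); go(.437,.167,.033,24.5)
E
```

```text
time_s: 12.4
tool_pos: [0.4376, 0.1672, 0.034]
tcp_rot: [3.07, 0.666, 0.005]
force: [0.1, 0.2, 0.2]
finger_gap: 0.0553
gripper_force: 0.0
t 12.45 at [0.4377 0.1672 0.0342] yaw 24.5 gap 0.0557 q6 73.0
  shift [-0.0007 -0.0001  0.0012] rows>= 0.0 turn -0.0 rows>= 0.0 q1 there 21
```

View pics/wrist5.png

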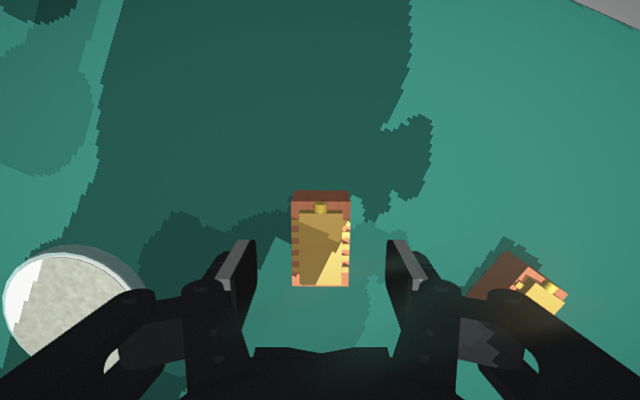

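Finger scale (130 px for 55 mm) against module scale (58 px for 28 mm) shows the pads above the module top. The real fingertips end near the TCP, not 25 mm ahead of it. I'll go lower in small steps and watch the force.

```bash
python3 -m crank '[0,0,0.008,0,0.3, 0,0,0.007,0,0.3, 0,0,0,0,0.3, 0,0,0,0,-1, 0,0,0,0,-1, 0,0,0,0,-1, 0,0,0,0,-1]' 50; python3 - <<'E'
from h import *
im=save('wrist6.png','wrist'); go(.437,.167,.033,24.5); print(readout.observe()['force'])
E
```

```text
time_s: 13.15
tool_pos: [0.4364, 0.167, 0.0174]
tcp_rot: [3.07, 0.666, 0.001]
force: [0.2, 0.6, 1.4]
finger_gap: 0.0264
gripper_force: 49.5
t 13.2 at [0.4364 0.167  0.0174] yaw 24.5 gap 0.0261 q6 73.0
  shift [ 0.0006  0.0002 -0.0156] rows>= 0.3 turn -0.0 rows>= 0.0 q1 there 21
[-0.06258336 -0.5183902   2.27036873]
```

View pics/wrist6.png

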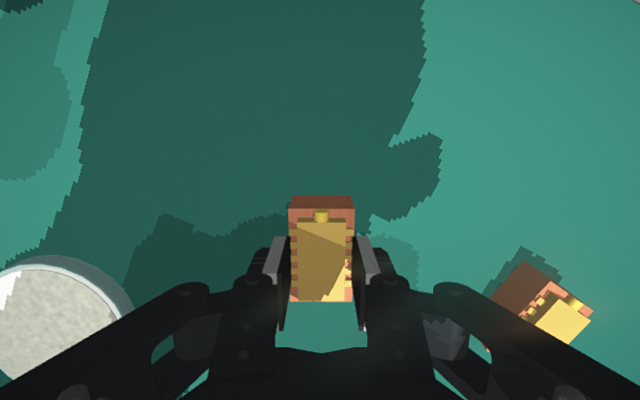

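Module A is now between the pads: gap 26 mm, force 50 N, block at (321,255).

```bash
python3 -m crank '[0,0,-0.05,0,-1, 0,0,-0.05,0,-1, 0,0,0,8.2,-1, 0.0007,0.0474,0,0,-1, 0.0007,0.0474,0,0,-1, 0.0007,0.0474,0,0,-1, 0.0007,0.0474,0,0,-1, 0.0007,0.0474,0,0,-1, 0.0007,0.0474,0,0,-1, 0,0,0,0,-1]'; python3 - <<'E'
from h import *
c,y=tray(); tray('wrist'); save('wrist7.png','wrist')
c=np.array([.504,-.167]); go(*bay(c,16,.033,.054),.0225,16)
E
```

```text
time_s: 14.2
tool_pos: [0.5212, -0.1098, 0.1176]
tcp_rot: [3.109, 0.436, 0.002]
force: [0.4, 0.7, -0.4]
finger_gap: 0.0266
gripper_force: 32.7
top tray rect [ 0.4996 -0.2054] 112.1 111.8 x yaw 15.799999999999997 spot [[0.5056, -0.1662, 0.002]] tab [[0.4473, -0.1847, 0.0505]]
wrist tray rect [ 0.4899 -0.1701] 180.4 171.5 x yaw 16.700000000000003 spot [[0.5034, -0.1671, -0.0035]] tab []
t 14.65 at [ 0.5196 -0.1039  0.1171] yaw 16.4 gap 0.0262 q6 50.0
  shift [0.0006 0.0024 0.0946] rows>= 1.9 turn 0.4 rows>= 0.0 q1 there -12
```

View pics/wrist7.png

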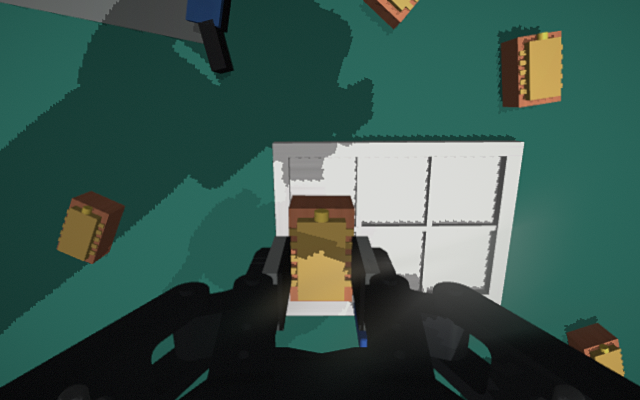

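Module A hangs over the tray's far-left bay. The tray's far corners are at (274,143) and (523,143). I'll check these corners, then lower.

```bash
python3 -m crank '[0.0006,0.0024,0.04,0,-1, 0,0,0.03,0,-1, 0,0,0.0145,0,-1, 0,0,0.009,0,-1, 0,0,0,0,-1, 0,0,0,0,-1]'; python3 - <<'E'
from h import *
im=imaging.get_image('wrist') ; print(readout.observe()['force']); go(.5196,-.1047,.0225,16)
E
python3 -m crank '[0,0,0,0,0.0, 0,0,0,0,0.0, 0,0,0,0,0.0, 0,0,-0.05,0,0, 0,0,-0.05,0,0.0, 0,0,-0.03,0,0.0, 0,0,0,0,0.3, 0,0,0,0,0.3]'; python3 - <<'E'
from h import *
save('wrist8.png','wrist'); go(.443,.059,.11,0)
im=imaging.get_image('top'); c,y=tray()
for m in imaging.masks_of('module1',im): print(round(m['conf'],2),m['region'].sum(),rect(im,m['region'],.02))
print([(np.round(d['point'],3).tolist(),round(d['conf'],2)) for d in imaging.spot_point('module1',im)])
E
```

```text
time_s: 15.25
tool_pos: [0.522, -0.1073, 0.0248]
tcp_rot: [3.109, 0.445, 0.003]
force: [0.1, -0.6, -0.5]
finger_gap: 0.0266
gripper_force: 54.0
[-0.50106749  0.129508   -0.07411818]
t 15.3 at [ 0.5223 -0.1075  0.0251] yaw 16.3 gap 0.0261 q6 50.0
  shift [-0.0018 -0.0034  0.0026] rows>= 0.1 turn 0.3 rows>= 0.0 q1 there -11
time_s: 16.1
tool_pos: [0.5213, -0.1071, 0.1543]
tcp_rot: [3.109, 0.445, 0.002]
force: [-0.7, -0.5, -0.5]
finger_gap: 0.0556
gripper_force: 0.0
t 16.15 at [ 0.5204 -0.1068  0.1528] yaw 16.3 gap 0.0552 q6 50.0
  shift [-0.0278 -0.1808  0.043 ] rows>= 3.8 turn 16.3 rows>= 1.9 q1 there 8
top tray rect [ 0.5007 -0.2036] 116.7 111.8 x yaw 20.099999999999994 spot [[0.5043, -0.1663, 0.0042]] tab [[0.448, -0.1829, 0.0507]]
0.67 149 (array([0.4429, 0.0584]), 48.4, 32.8, -11.3)
0.65 168 (array([ 0.4467, -0.3699]), 46.1, 36.6, 42.6)
0.38 89 (array([ 0.6448, -0.214 ]), 40.5, 31.2, 30.9)
[([0.646, -0.212, -0.0], 0.64), ([0.448, -0.372, -0.003], 0.44), ([0.672, -0.122, -0.001], 0.37), ([0.337, 0.276, 0.0], 0.23)]
```

View pics/wrist8.png

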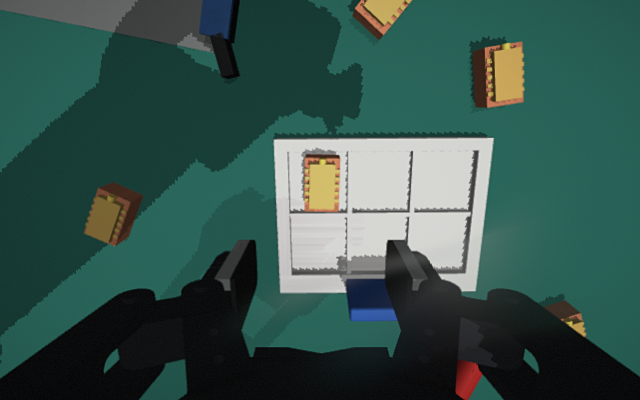

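Module A stands in the far-left bay, at (322,183) inside the bay outline (290–347, 152–212). The next module, B, is at (112,213).

```bash
python3 -m crank '[0,0,0,7.1,0.3, 0,0,0,7.1,0.3, 0,0,0,7.1,0.3, 0,0,0,7,0.3, -0.0275,-0.0364,0,0,0.3, -0.0275,-0.0364,0,0,0.3, -0.0275,-0.0364,0,0,0.3, -0.0275,-0.0364,0,0,0.3, 0,0,0.03,0,0.3, 0,0,0,0,0.3]'; cat >> h.py <<'E'
def gold(im,near,z=.028,rad=.035,K=None):
    """copper+gold pixels close to a world point, as a rectangle on height z"""
    hsv=cv2.cvtColor(im['image'],cv2.COLOR_RGB2HSV); m=(hsv[...,0]<30)&(hsv[...,1]>90)&(hsv[...,2]>140)
    v,u=np.nonzero(m); P=plane(im,np.c_[u,v],z); k=np.linalg.norm(P-near,axis=1)<rad
    mm=np.zeros(m.shape,bool); mm[v[k],u[k]]=1; n,l,st,c=cv2.connectedComponentsWithStats(mm.astype(np.uint8)); 
    return rect(im,l==1+np.argmax(st[1:,4]),z) if n>1 else None
E
python3 - <<'E'
from h import *
im=imaging.get_image('wrist'); print([(np.round(d['point'],3).tolist(),round(d['conf'],2)) for d in imaging.spot_point('module1',im)])
for m in imaging.masks_of('module1',im): print(round(m['conf'],2),m['region'].sum(),rect(im,m['region'],.028))
g=gold(im,(.443,.0585)); print(g); go(*g[0],.0175,g[3])
E
```

```text
time_s: 17.5
tool_pos: [0.4406, 0.0595, 0.1205]
tcp_rot: [3.125, -0.325, -0.011]
force: [-0.5, -0.4, -1.0]
finger_gap: 0.0555
gripper_force: 0.0
[([0.445, 0.058, 0.002], 0.66), ([0.523, -0.107, 0.009], 0.56)]
0.83 2493 (array([0.447, 0.058]), 46.1, 27.8, -11.0)
0.73 4023 (array([ 0.5207, -0.1006]), 43.2, 41.8, 12.7)
0.44 4440 (array([0.571 , 0.1599]), 92.5, 38.1, 77.4)
(array([0.4453, 0.0581]), 42.4, 27.6, -9.2)
t 17.65 at [0.4444 0.0578 0.1242] yaw -12.1 gap 0.0555 q6 95.0
  shift [ 0.0008 -0.0005  0.1067] rows>= 2.1 turn -2.9 rows>= 0.3 q1 there 7
```

```bash
python3 -m crank '[0.001,0,0.04,-1.5,0.3, 0,0,0.035,0,0.3, 0,0,0.025,0,0.3, 0,0,0.0067,0,0.3, 0,0,0,0,0.3, 0,0,0,0,-1, 0,0,0,0,-1, 0,0,0,0,-1, 0,0,0,0,-1, 0,0,0,0,-1]' 50;  python3 -m crank '[0,0,-0.05,0,-1, 0,0,-0.05,0,-1, 0,0,0,0,-1, 0,0,0,0,-1]'
python3 - <<'E'
from h import *
im=imaging.get_image('wrist'); print('tray',[np.round(d['point'],4) for d in imaging.spot_point('tray',im)])
c=np.array([.5043,-.167]); go(*bay(c,16.2,-.025,.054),.117,16.2)
print(bay(c,16.2,-.025,.054))
E
```

```text
time_s: 18.65
tool_pos: [0.4466, 0.0578, 0.019]
tcp_rot: [3.128, -0.288, 0.006]
force: [-0.6, -1.2, 6.4]
finger_gap: 0.0261
gripper_force: 49.5
time_s: 19.05
tool_pos: [0.446, 0.058, 0.1189]
tcp_rot: [3.128, -0.288, 0.007]
force: [-0.8, -0.5, -1.8]
finger_gap: 0.0264
gripper_force: 49.8
tray [array([ 0.5045, -0.1633, -0.0008])]
t 19.15 at [0.4438 0.0582 0.116 ] yaw -10.5 gap 0.026 q6 93.0
  shift [ 0.054   0.1734 -0.0011] rows>= 3.6 turn -26.7 rows>= 3.1 q1 there -15
[ 0.46522714 -0.12211892]
```

```bash
python3 -m crank '[0,0,0,-8.5,-1, 0,0,0,-8.5,-1, 0,0,0,-8.5,-1, 0,0,0,-1.2,-1, -0.0077,0.0447,0,0,-1, -0.0077,0.0447,0,0,-1, -0.0077,0.0447,0,0,-1, -0.0077,0.0447,0,0,-1, 0,0,0,0,-1, 0,0,0,0,-1]'; python3 - <<'E'
from h import *
im=imaging.get_image('wrist'); print('tray',[np.round(d['point'],4) for d in imaging.spot_point('tray',im)],gold(im,(.5205,-.107),.032))
go(.4652,-.1221,.0242,16.2)
E
```

```text
time_s: 20.15
tool_pos: [0.4642, -0.1227, 0.1157]
tcp_rot: [-3.109, -0.436, 0.003]
force: [1.2, 1.8, -0.8]
finger_gap: 0.0263
gripper_force: 49.9
tray [array([ 5.018e-01, -1.646e-01,  1.000e-04])] (array([ 0.5368, -0.1165]), 3.0, 1.3, 17.0)
t 20.25 at [ 0.4641 -0.1212  0.1158] yaw 16.2 gap 0.0258 q6 46.0
  shift [0.0009 0.0014 0.0916] rows>= 1.8 turn -0.0 rows>= 0.0 q1 there -15
```

```bash
python3 -m crank '[0.001,0.001,0.04,0,-1, 0,0,0.03,0,-1, 0,0,0.0136,0,-1, 0,0,0.007,0,-1, 0,0,0,0,-1, 0,0,0,0,0, 0,0,0,0,0, 0,0,0,0,0]'; python3 -m crank '[0,0,-0.05,0,0, 0,0,-0.05,0,0, 0,0,-0.03,0,0, 0,0,0,7,0.3, 0,0,0,7,0.3, 0,0,0,7,0.3, 0,0,0,7,0.3, 0,0,0,7,0.3, 0.0385,-0.0141,0,0,0.3, 0.0385,-0.0141,0,0,0.3]'; python3 -m crank '[0.0385,-0.0141,0,0,0.3, 0.0385,-0.0141,0,0,0.3, 0.0385,-0.0141,0,0,0.3, 0,0,0.03,0,0.3, 0,0,0,0,0.3, 0,0,0,0,0.3]'; python3 - <<'E'
from h import *
im=imaging.get_image('wrist'); print([(np.round(d['point'],3).tolist(),round(d['conf'],2)) for d in imaging.spot_point('module1',im)])
for m in imaging.masks_of('module1',im): print(round(m['conf'],2),m['region'].sum(),rect(im,m['region'],.028))
g=gold(im,(.67,-.118)); print(g); go(*g[0],.0195,g[3])
t=save('top9.png','top'); print([(np.round(d['point'],3).tolist(),round(d['conf'],2)) for d in imaging.spot_point('module1',t)])
tray(); print(gold(t,(.5205,-.107),.032),gold(t,(.465,-.122),.032))
s=save('scene9.png','scene'); cv2.imwrite('pics/c9.png',cv2.resize(np.hstack([s['image'][180:330,180:440]]),(780,450),interpolation=cv2.INTER_CUBIC)[:,:,::-1])
E
```

```text
time_s: 21.05
tool_pos: [0.4671, -0.1234, 0.0275]
tcp_rot: [3.109, 0.442, 0.003]
force: [0.3, -0.9, -0.4]
finger_gap: 0.0428
gripper_force: 0.0
time_s: 22.05
tool_pos: [0.5489, -0.1211, 0.157]
tcp_rot: [3.099, -0.515, 0.002]
force: [0.7, 0.5, 0.7]
finger_gap: 0.0552
gripper_force: 0.0
time_s: 22.65
tool_pos: [0.6701, -0.118, 0.1257]
tcp_rot: [-3.099, 0.514, 0.004]
force: [0.1, 0.0, -0.4]
finger_gap: 0.0553
gripper_force: 0.0
[([0.522, -0.107, 0.004], 0.76), ([0.644, -0.217, -0.007], 0.74), ([0.67, -0.118, -0.002], 0.57)]
0.84 2739 (array([ 0.6474, -0.2122]), 50.6, 29.0, 25.6)
0.63 862 (array([ 0.5504, -0.1096]), 36.9, 25.9, 75.9)
0.61 2357 (array([ 0.6717, -0.116 ]), 46.6, 27.4, -23.6)
(array([ 0.6701, -0.1154]), 42.7, 27.5, -23.6)
t 22.8 at [ 0.6714 -0.1186  0.1281] yaw -18.8 gap 0.0557 q6 89.0
  shift [-0.0025 -0.0026  0.1086] rows>= 2.2 turn 4.8 rows>= 0.6 q1 there -10
[([0.646, -0.215, -0.003], 0.69), ([0.657, 0.296, 0.177], 0.69), ([0.446, -0.372, -0.004], 0.61), ([0.462, -0.121, 0.001], 0.52)]
top tray rect [ 0.504  -0.1672] 180.3 140.8 x yaw 16.299999999999997 spot [[0.507, -0.1657, 0.0055]] tab [[0.4462, -0.1816, 0.0504]]
(array([ 0.5076, -0.1222]), 9.5, 0.0, -1.6) (array([ 0.463 , -0.1222]), 44.4, 28.4, 20.2)
```

View pics/c9.png

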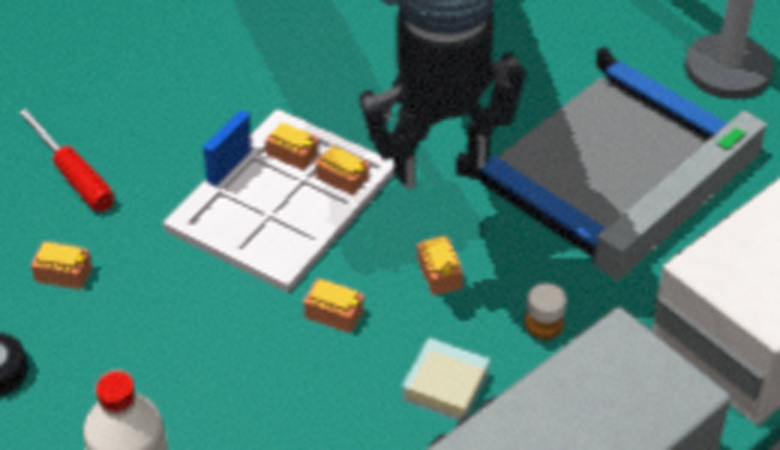

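Modules A and B lie in the two left bays, at crop (290,145) and (343,168). Three remain on the bench, at (62,263), (335,303) and (440,262). No sixth shows.

```bash
python3 -m crank '[-0.001,-0.0026,0.04,4.8,0.3, 0,0,0.035,0,0.3, 0,0,0.025,0,0.3, 0,0,0.008,0,0.3, 0,0,0,0,0.3, 0,0,0,0,-1, 0,0,0,0,-1, 0,0,0,0,-1, 0,0,0,0,-1, 0,0,0,0,-1]' 50;  python3 -m crank '[0,0,-0.05,0,-1, 0,0,-0.05,0,-1, 0,0,0,-8,-1, 0,0,0,-8,-1, 0,0,0,-8,-1, 0,0,0,-8,-1, 0,0,0,-7.8,-1, -0.0354,0.0008,0,0,-1, -0.0354,0.0008,0,0,-1, -0.0354,0.0008,0,0,-1]'; python3 -m crank '[-0.0354,0.0008,0,0,-1, 0,0,0,0,-1, 0,0,0,0,-1, 0,0,0,0,-1]'
python3 - <<'E'
from h import *
c=np.array([.5043,-.167]); b=bay(c,16.2,.033,0); print(b)
go(*b,.0255,16.2)
E
```

```text
time_s: 24.15
tool_pos: [0.6728, -0.1161, 0.0209]
tcp_rot: [3.075, -0.643, 0.007]
force: [-1.4, 0.4, 5.8]
finger_gap: 0.0258
gripper_force: 49.8
time_s: 25.15
tool_pos: [0.5685, -0.1475, 0.1183]
tcp_rot: [3.11, 0.443, 0.0]
force: [1.1, -0.9, -0.8]
finger_gap: 0.0259
gripper_force: 49.6
time_s: 25.55
tool_pos: [0.5369, -0.1581, 0.1189]
tcp_rot: [3.109, 0.443, 0.002]
force: [0.1, 0.4, -0.9]
finger_gap: 0.0257
gripper_force: 49.6
[ 0.53598969 -0.15779329]
t 25.55 at [ 0.5369 -0.1581  0.1189] yaw 16.2 gap 0.0257 q6 46.0
  shift [-0.0009 -0.0006  0.0934] rows>= 1.9 turn 0.0 rows>= 0.0 q1 there -16
```

```bash
python3 -m crank '[-0.001,0,0.04,0,-1, 0,0,0.03,0,-1, 0,0,0.0155,0,-1, 0,0,0.007,0,-1, 0,0,0,0,-1, 0,0,0,0,0, 0,0,0,0,0, 0,0,0,0,0]'; python3 -m crank '[0,0,-0.05,0,0, 0,0,-0.05,0,0, 0,0,-0.02,0,0, 0,0,0,-8.5,0.3, 0.0251,0.0325,0,0,0.3, 0.0251,0.0325,0,0,0.3, 0.0251,0.0325,0,0,0.3, 0,0,0.02,0,0.3, 0,0,0,0,0.3, 0,0,0,0,0.3]'; python3 - <<'E'
from h import *
im=imaging.get_image('wrist'); print([(np.round(d['point'],3).tolist(),round(d['conf'],2)) for d in imaging.spot_point('module1',im)])
for m in imaging.masks_of('module1',im): print(round(m['conf'],2),m['region'].sum(),rect(im,m['region'],.028))
g=gold(im,(.645,-.215)); print(g); go(*g[0],.020,g[3])
tray()
E
```

```text
time_s: 26.35
tool_pos: [0.5355, -0.1585, 0.0261]
tcp_rot: [3.11, 0.443, 0.001]
force: [0.1, 0.2, 0.5]
finger_gap: 0.0426
gripper_force: 0.0
time_s: 27.35
tool_pos: [0.6432, -0.215, 0.1249]
tcp_rot: [-3.067, -0.671, 0.003]
force: [0.7, 0.4, 0.7]
finger_gap: 0.0555
gripper_force: 0.0
[([0.643, -0.219, -0.004], 0.82), ([0.524, -0.109, 0.009], 0.8), ([0.532, -0.161, 0.003], 0.72)]
0.82 750 (array([ 0.5502, -0.1496]), 38.3, 18.3, -10.8)
0.79 2522 (array([ 0.5312, -0.1106]), 52.4, 38.0, 15.8)
0.6 34 (array([ 0.4485, -0.1173]), 8.7, 3.4, 31.5)
0.59 2425 (array([ 0.6452, -0.2149]), 46.2, 27.8, 25.5)
0.45 7245 (array([ 0.6709, -0.4578]), 128.1, 61.6, 76.1)
(array([ 0.6438, -0.2152]), 43.2, 27.0, 25.4)
t 27.5 at [ 0.6441 -0.2153  0.1269] yaw 24.7 gap 0.0554 q6 37.0
  shift [-0.0003 -0.0003  0.1069] rows>= 2.1 turn -0.7 rows>= 0.1 q1 there -18
top tray rect [ 0.3454 -0.2989] 123.7 28.3 x yaw 87.19999999999999 spot [] tab [[0.4456, -0.1831, 0.0521]]
```

```bash
python3 -m crank '[0.0003,0,0.04,-0.7,0.3, 0,0,0.035,0,0.3, 0,0,0.025,0,0.3, 0,0,0.007,0,0.3, 0,0,0,0,0.3, 0,0,0,0,-1, 0,0,0,0,-1, 0,0,0,0,-1, 0,0,0,0,-1, 0,0,0,0,-1]' 50;  python3 -m crank '[0,0,-0.05,0,-1, 0,0,-0.05,0,-1, 0,0,0,4.6,-1, 0,0,0,4.6,-1, -0.0294,-0.0105,0,0,-1, -0.0294,-0.0105,0,0,-1, -0.0294,-0.0105,0,0,-1, 0,0,0,0,-1, 0,0,0,0,-1, 0,0,0,0,-1]'
python3 - <<'E'
from h import *
c=np.array([.5043,-.167]); b=bay(c,16.2,.033,-.054); print(b)
go(*b,.0255,16.2); tray('top')
E
```

```text
time_s: 28.7
tool_pos: [0.6461, -0.2162, 0.0215]
tcp_rot: [3.062, 0.69, 0.005]
force: [-0.8, -0.7, 7.1]
finger_gap: 0.0256
gripper_force: 49.7
time_s: 29.7
tool_pos: [0.5519, -0.21, 0.1196]
tcp_rot: [3.109, 0.442, 0.002]
force: [0.9, -0.6, -1.0]
finger_gap: 0.0257
gripper_force: 49.5
[ 0.55105521 -0.20964915]
t 29.7 at [ 0.5519 -0.21    0.1196] yaw 16.2 gap 0.0257 q6 42.0
  shift [-0.0009 -0.0007  0.0941] rows>= 1.9 turn -0.0 rows>= 0.0 q1 there -21
top tray rect [ 0.5242 -0.0842] 99.2 57.7 x yaw 68.80000000000001 spot [] tab []
```

```bash
python3 -m crank '[-0.001,-0.0005,0.04,0,-1, 0,0,0.03,0,-1, 0,0,0.0165,0,-1, 0,0,0.007,0,-1, 0,0,0,0,-1, 0,0,0,0,0, 0,0,0,0,0, 0,0,0,0,0]'; python3 -m crank '[0,0,-0.05,0,0, 0,0,-0.05,0,0, 0,0,0,-7.9,0.3, 0,0,0,-7.9,0.3, 0,0,0,-7.9,0.3, -0.0458,0.0141,0,0,0.3, -0.0458,0.0141,0,0,0.3, -0.0458,0.0141,0,0,0.3, -0.0458,0.0141,0,0,0.3, 0,0,0,0,0.3]'; python3 -m crank '[0,0,0,0,0.3, 0,0,0,0,0.3]'; python3 - <<'E'
from h import *
im=imaging.get_image('wrist'); print([(np.round(d['point'],3).tolist(),round(d['conf'],2)) for d in imaging.spot_point('module1',im)])
for m in imaging.masks_of('module1',im): print(round(m['conf'],2),m['region'].sum(),rect(im,m['region'],.028))
g=gold(im,(.4465,-.371)); print(g); go(*g[0],.020,g[3])
tray(); save('top10.png','top')
E
```

```text
time_s: 30.7
tool_pos: [0.55, -0.2096, 0.0254]
tcp_rot: [3.11, 0.442, 0.0]
force: [-0.2, -0.1, 0.5]
finger_gap: 0.0424
gripper_force: 0.0
time_s: 31.7
tool_pos: [0.4427, -0.3746, 0.1256]
tcp_rot: [2.955, 1.061, -0.001]
force: [1.1, 1.1, -0.3]
finger_gap: 0.0558
gripper_force: 0.0
time_s: 31.9
tool_pos: [0.4457, -0.3694, 0.125]
tcp_rot: [-2.952, -1.072, -0.0]
force: [0.6, 0.7, 0.3]
finger_gap: 0.0553
gripper_force: 0.0
[]
0.93 2397 (array([ 0.4492, -0.3688]), 46.3, 27.4, 37.2)
(array([ 0.4483, -0.3697]), 43.4, 27.5, 37.2)
t 32.05 at [ 0.4461 -0.369   0.1252] yaw 40.0 gap 0.0554 q6 -1.0
  shift [0.0013 0.002  0.1052] rows>= 2.1 turn 2.8 rows>= 0.3 q1 there -40
top tray rect [ 0.5041 -0.166 ] 179.7 140.3 x yaw 17.200000000000003 spot [[0.5082, -0.1656, 0.0024]] tab [[0.4442, -0.1836, 0.0514]]
```

```bash
python3 -m crank '[0.0013,0.002,0.04,2.8,0.3, 0,0,0.035,0,0.3, 0,0,0.022,0,0.3, 0,0,0.008,0,0.3, 0,0,0,0,0.3, 0,0,0,0,-1, 0,0,0,0,-1, 0,0,0,0,-1, 0,0,0,0,-1, 0,0,0,0,-1]' 50;  python3 -m crank '[0,0,-0.05,0,-1, 0,0,-0.05,0,-1, 0,0,0,7,-1, 0,0,0,7,-1, 0,0,0,7,-1, 0.0213,-0.0313,0,0,-1, 0.0213,-0.0313,0,0,-1, 0.0213,-0.0313,0,0,-1, 0.0213,-0.0313,0,0,-1, 0,0,0,0,-1]'; python3 -m crank '[0,0,0,0,-1, 0,0,0,0,-1]'
python3 - <<'E'
from h import *
c=np.array([.5043,-.167]); b=bay(c,16.2,-.025,-.054); print(b)
go(*b,.0255,16.2); tray('top')
E
```

```text
time_s: 33.3
tool_pos: [0.4487, -0.3721, 0.0224]
tcp_rot: [2.975, 0.998, 0.002]
force: [-0.4, 1.0, 6.5]
finger_gap: 0.0255
gripper_force: 49.1
time_s: 34.3
tool_pos: [0.4954, -0.2233, 0.1203]
tcp_rot: [-3.109, -0.447, -0.0]
force: [-0.3, -0.4, -0.5]
finger_gap: 0.0254
gripper_force: 49.4
time_s: 34.5
tool_pos: [0.4948, -0.2279, 0.1206]
tcp_rot: [3.11, 0.438, 0.001]
force: [-0.3, -0.3, -1.0]
finger_gap: 0.0256
gripper_force: 49.4
[ 0.49535818 -0.22583064]
t 34.5 at [ 0.4948 -0.2279  0.1206] yaw 16.0 gap 0.0256 q6 37.0
  shift [ 0.0011 -0.0019  0.0951] rows>= 1.9 turn -0.2 rows>= 0.0 q1 there -25
top tray rect [ 0.5036 -0.1545] 163.9 141.0 x yaw 19.400000000000006 spot [[0.5055, -0.1666, 0.0023]] tab [[0.4452, -0.1815, 0.0507]]
```

```bash
python3 -m crank '[0.001,-0.0015,0.04,0,-1, 0,0,0.03,0,-1, 0,0,0.0155,0,-1, 0,0,0.008,0,-1, 0,0,0,0,-1, 0,0,0,0,0, 0,0,0,0,0, 0,0,0,0,0]'; python3 -m crank '[0,0,-0.05,0,0, 0,0,-0.05,0,0, 0,0,-0.05,0,0.2, 0,0,-0.05,0,0.2, -0.015,-0.03,0,0,0.2, -0.015,-0.03,0,0,0.2, 0,0,0,0,0.2, 0,0,0,0,0.2]'; python3 - <<'E'
from h import *
im=save('wrist11.png','wrist'); print([(np.round(d['point'],3).tolist(),round(d['conf'],2)) for d in imaging.spot_point('module1',im)])
c=np.array([.5043,-.167])
for b in [(.033,.054),(.033,0),(.033,-.054),(-.025,.054),(-.025,-.054)]: print(bay(c,16.2,*b).round(4),gold(im,bay(c,16.2,*b),.032,.028))
tray(); go(.445,-.183,.2,-74)
t=save('top11.png','top')
E
```

```text
time_s: 35.5
tool_pos: [0.4959, -0.2257, 0.0275]
tcp_rot: [3.11, 0.439, 0.002]
force: [-0.2, 0.3, -0.1]
finger_gap: 0.0425
gripper_force: 0.0
time_s: 36.3
tool_pos: [0.45, -0.1758, 0.2272]
tcp_rot: [3.11, 0.44, 0.002]
force: [-0.2, -0.5, 0.2]
finger_gap: 0.0512
gripper_force: 0.0
[([0.468, -0.122, 0.006], 0.94), ([0.55, -0.212, 0.006], 0.93), ([0.525, -0.107, 0.006], 0.84), ([0.491, -0.227, 0.005], 0.82), ([0.533, -0.161, 0.003], 0.82)]
[ 0.5209 -0.1059] (array([ 0.5317, -0.1112]), 18.9, 9.6, 0.7)
[ 0.536  -0.1578] (array([ 0.5323, -0.1595]), 43.7, 24.9, 17.0)
[ 0.5511 -0.2096] (array([ 0.5491, -0.2093]), 44.3, 27.6, 16.5)
[ 0.4652 -0.1221] (array([ 0.4653, -0.1242]), 43.3, 27.4, 18.6)
[ 0.4954 -0.2258] (array([ 0.4955, -0.2246]), 43.3, 27.4, 16.1)
top tray rect [ 0.4936 -0.1268] 139.6 105.4 x yaw -75.30000000000001 spot [[0.5067, -0.1644, 0.0018]] tab [[0.4483, -0.1848, 0.0511]]
t 36.6 at [ 0.4503 -0.1765  0.2267] yaw 16.1 gap 0.0518 q6 39.0
  shift [-0.0069  0.0048  0.0267] rows>= 0.6 turn -89.9 rows>= 10.5 q1 there -22
```

View pics/wrist11.png

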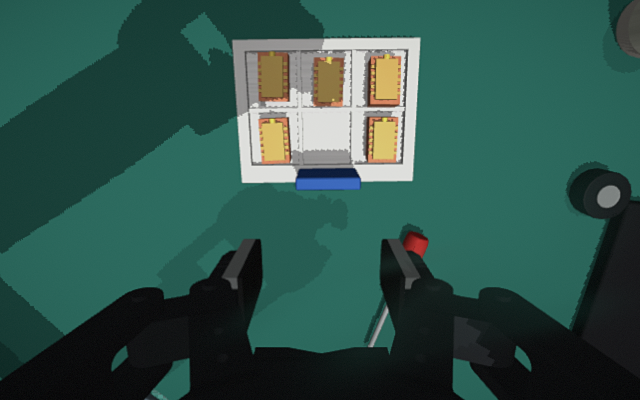

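View pics/top11.png

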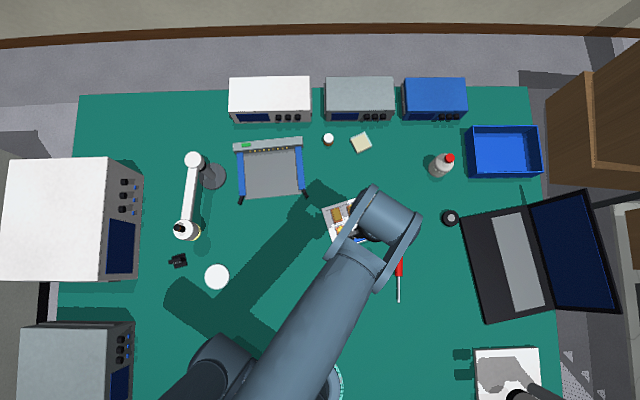

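All five modules sit in their bays, at wrist (272,77), (328,80), (385,78), (274,139) and (382,139). The bay nearest the tab is empty. The top view shows the bench otherwise clear and the camera head aside at (186,230).

```bash
python3 -m crank '[0,0,0,-8.5,0.2, 0,0,0,-8.5,0.2, 0,0,0,-8.5,0.2, 0,0,0,-8.5,0.2, 0,0,0,-8.5,0.2, 0,0,0,-8.5,0.2, 0,0,0,-8.5,0.2, 0,0,0,-8.5,0.2, 0,0,0,-8.5,0.2, 0,0,0,-8.5,0.2]'; python3 -m crank '[0,0,0.04,-5,0.2, 0,0,0.04,0,0.2, 0,0,0,0,0.2, 0,0,0,0,0.2]'
cat >> h.py <<'E'
def dock(cam='top'):
    im=imaging.get_image(cam); m=imaging.masks_of('dock',im)[0]['region']
    hsv=cv2.cvtColor(im['image'],cv2.COLOR_RGB2HSV); b=m&(abs(hsv[...,0].astype(int)-110)<15)&(hsv[...,1]>120)&(hsv[...,2]>60)
    n,l,st,c=cv2.connectedComponentsWithStats(b.astype(np.uint8)); g=[rect(im,l==i,.0215) for i in range(1,n) if st[i,4]>100]
    for q in g: print('lip',q)
    if len(g)==2:
        c=(g[0][0]+g[1][0])/2; y=np.degrees(np.arctan2(*(g[1][0]-g[0][0])[::-1])); print('c',c,'yaw from pair',round((y%180)-90,1))
    print('spot',[np.round(d['point'],4).tolist() for d in imaging.spot_point('dock',im)[:1]],'mouth',[np.round(d['point'],4).tolist() for d in imaging.spot_point('dock_mouth',im)[:1]])
E
python3 - <<'E'
from h import *
dock('top'); dock('scene')
im=save('wrist12.png','wrist'); print('tab',[np.round(d['point'],4).tolist() for d in imaging.spot_point('tray_tab',im)],'tray',[np.round(d['point'],4).tolist() for d in imaging.spot_point('tray',im)])
go(.4457,-.184,.042,106.2)
E
```

```text
time_s: 37.65
tool_pos: [0.4501, -0.1762, 0.2266]
tcp_rot: [-1.989, -2.431, 0.0]
force: [-0.2, -0.3, -0.4]
finger_gap: 0.0518
gripper_force: 0.0
time_s: 38.05
tool_pos: [0.45, -0.176, 0.147]
tcp_rot: [-1.888, -2.509, 0.0]
force: [0.3, -0.3, 0.6]
finger_gap: 0.0516
gripper_force: 0.0
lip (array([0.6791, 0.0073]), 145.9, 21.5, 4.5)
lip (array([0.6624, 0.198 ]), 145.9, 19.8, 4.9)
c [0.67075 0.10265] yaw from pair 5.0
spot [[0.6719, 0.1042, -0.0011]] mouth [[0.5991, 0.0957, 0.004]]
lip (array([0.6558, 0.1978]), 136.8, 27.0, 4.9)
lip (array([0.6761, 0.0055]), 143.0, 24.5, 4.9)
c [0.66595 0.10165] yaw from pair 6.0
spot [[0.6761, 0.1036, 0.0027]] mouth [[0.6034, 0.0962, -0.0001]]
tab [[0.4415, -0.1792, 0.0464]] tray [[0.5024, -0.1674, 0.0001], [0.7676, -0.1977, 0.0035], [0.3258, -0.2964, 0.0013]]
t 38.6 at [ 0.45   -0.176   0.1471] yaw 106.1 gap 0.0514 q6 -51.0
  shift [-0.0065 -0.0064  0.1051] rows>= 2.1 turn -0.1 rows>= 0.0 q1 there -22
```

```bash
python3 -m crank '[-0.006,-0.006,0,0,0.2, 0,0,0.04,0,0.2, 0,0,0.035,0,0.2, 0,0,0.02,0,0.2, 0,0,0.01,0,0.2, 0,0,0,0,0.2, 0,0,0,0,0.2]'; python3 - <<'E'
from h import *
save('wrist13.png','wrist'); go(.4457,-.184,.042,106.2); print(readout.observe()['force'])
E
```

```text
time_s: 39.3
tool_pos: [0.4465, -0.184, 0.0428]
tcp_rot: [1.888, 2.509, -0.0]
force: [-0.3, -0.4, 0.9]
finger_gap: 0.0516
gripper_force: 0.0
t 39.35 at [ 0.4468 -0.1842  0.0432] yaw 106.1 gap 0.0514 q6 -52.0
  shift [ 0.0005 -0.001   0.0012] rows>= 0.0 turn -0.1 rows>= 0.0 q1 there -22
[ 0.4289358   0.11310115 -0.33978053]
```

View pics/wrist13.png

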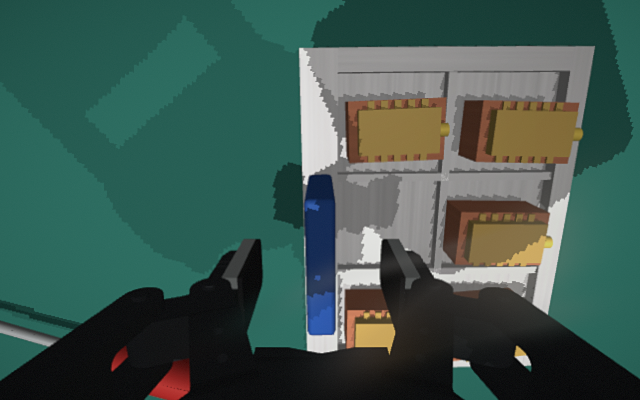

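The fingers straddle the blue tab, which runs from (320,178) to (320,335). The front finger is over the empty bay.

```bash
python3 -m crank '[0,0,0,0,-1, 0,0,0,0,-1, 0,0,0,0,-1, 0,0,0,0,-1, 0,0,0,0,-1, 0,0,0,0,-1]' 70; python3 -m crank '[0,0,0,2.8,-1, 0,0,0,2.8,-1, 0,0,0,2.8,-1, 0,0,0,2.8,-1, 0,0,0,0,-1, 0,0,0,0,-1]'; python3 - <<'E'
from h import *
im=imaging.get_image('wrist'); print('tray',[np.round(d['point'],4).tolist() for d in imaging.spot_point('tray',im)][:1]); tray('top')
go(.414,.0808,.0432,95); print(readout.observe()['force'],readout.observe()['torque'])
E
```

```text
time_s: 39.95
tool_pos: [0.4463, -0.1837, 0.0428]
tcp_rot: [1.887, 2.511, -0.001]
force: [-2.3, 1.2, 6.2]
finger_gap: 0.01
gripper_force: 69.7
time_s: 40.55
tool_pos: [0.4465, -0.1831, 0.0427]
tcp_rot: [2.124, 2.315, 0.002]
force: [-0.3, 4.7, 7.5]
finger_gap: 0.0102
gripper_force: 69.8
tray [[0.5063, -0.1766, -0.0034]]
top tray rect [ 0.5101 -0.1762] 181.9 135.6 x yaw 6.700000000000003 spot [[0.5116, -0.1761, 0.0046]] tab [[0.541, -0.2283, 0.0026]]
t 40.85 at [ 0.4465 -0.1831  0.0428] yaw 94.9 gap 0.0104 q6 -41.0
  shift [ 0.2657 -0.0097 -0.0004] rows>= 5.3 turn -0.1 rows>= 0.0 q1 there 11
[-0.95801611  3.54074231  7.3335175 ] [0.61815511 0.07383904 0.24710402]
```

```bash
python3 -m crank '[0.0148,-0.0005,0,0,-1, 0.0148,-0.0005,0,0,-1, 0.0148,-0.0005,0,0,-1, 0.0148,-0.0005,0,0,-1, 0.0148,-0.0005,0,0,-1, 0.0148,-0.0005,0,0,-1, 0.0148,-0.0005,0,0,-1, 0.0148,-0.0005,0,0,-1, 0.0148,-0.0005,0,0,-1]'; python3 -m crank '[0.0148,-0.0005,0,0,-1, 0.0148,-0.0005,0,0,-1, 0.0148,-0.0005,0,0,-1, 0.0148,-0.0005,0,0,-1, 0.0148,-0.0005,0,0,-1, 0.0148,-0.0005,0,0,-1, 0.0148,-0.0005,0,0,-1, 0.0148,-0.0005,0,0,-1, 0.0148,-0.0005,0,0,-1, 0,0,0,0,-1]'; python3 - <<'E'
from h import *
im=save('wrist14.png','wrist'); print('tray',[np.round(d['point'],4).tolist() for d in imaging.spot_point('tray',im)][:1]); tray('top'); tray('scene'); save('scene14.png','scene')
dock('top')
go(.414,.0808,.0432,95); print(readout.observe()['force'],readout.observe()['torque'])
E
```

```text
time_s: 41.75
tool_pos: [0.431, -0.0514, 0.0427]
tcp_rot: [2.122, 2.31, -0.0]
force: [0.7, -6.9, 1.0]
finger_gap: 0.0102
gripper_force: 69.4
time_s: 42.75
tool_pos: [0.4148, 0.0829, 0.0428]
tcp_rot: [2.123, 2.314, 0.004]
force: [0.7, 3.2, 5.5]
finger_gap: 0.0104
gripper_force: 69.9
tray [[0.472, 0.0899, -0.0012]]
top tray rect [0.476 0.089] 181.4 137.5 x yaw 4.299999999999997 spot [[0.4782, 0.0872, 0.0021]] tab []
scene tray rect [0.459  0.0836] 191.8 187.8 x yaw 5.299999999999997 spot [[0.4747, 0.0857, 0.0051]] tab [[0.4144, 0.0857, 0.0502]]
lip (array([0.6792, 0.0068]), 145.9, 22.2, 5.2)
lip (array([0.6624, 0.1983]), 146.1, 21.3, 6.0)
c [0.6708  0.10255] yaw from pair 5.0
spot [[0.6738, 0.1051, 0.0011]] mouth [[0.6001, 0.0979, 0.0017]]
t 43.5 at [0.4148 0.0829 0.0427] yaw 94.8 gap 0.0098 q6 -9.0
  shift [-0.002  -0.001  -0.0005] rows>= 0.0 turn -0.2 rows>= 0.0 q1 there 11
[0.1095242  5.50960555 5.55000998] [ 0.92587104  0.04506408 -0.10910672]
```

View pics/scene14.png

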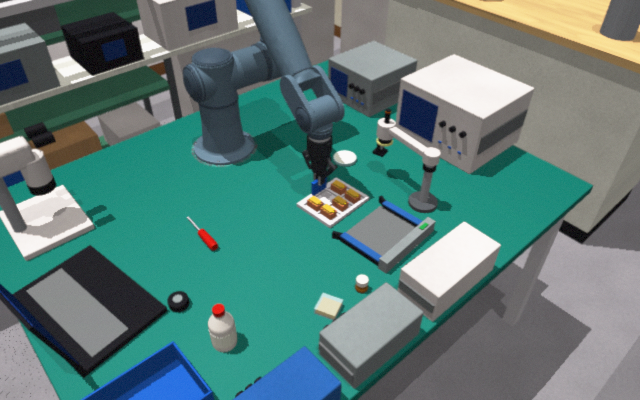

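The scene picture shows the loaded tray at (333,202), lined up in front of the dock mouth at (370,225), with five modules flat in it. The camera head is aside at (385,130).

```bash
python3 -m crank '[-0.0015,0.01,0,0,-1, 0,0.015,0,0,-1, 0,0.015,0,0,-1, 0,0.015,0,0,-1, 0,0.015,0,0,-1, 0,0.015,0,0,-1, 0,0.015,0,0,-1, 0,0,0,0,-1]'; python3 - <<'E'
from h import *
c,y=tray('top'); d=np.array([.674,.1035]); t=np.radians(5.); M=np.array([[np.cos(t),np.sin(t)],[-np.sin(t),np.cos(t)]])
s,p,r=pose(); print('tab in dock',M@(p[:2]-d),'tray',M@(c-d),s['force'],s['torque'],s['finger_gap']); save('wrist15.png','wrist')
go(*(d+M.T@[-.061,0]),.0427,95)
E
```

```text
time_s: 44.3
tool_pos: [0.5138, 0.0891, 0.0427]
tcp_rot: [-2.123, -2.314, 0.002]
force: [-2.9, 0.6, 8.0]
finger_gap: 0.01
gripper_force: 71.3
top tray rect [0.5735 0.0908] 172.8 149.1 x yaw 5.5 spot [] tab [[0.5144, 0.0921, 0.0526]]
tab in dock [-0.16083323 -0.00040672] tray [-0.10122445 -0.00389252] [-2.75763916  0.92384641  6.85558691] [0.09323713 0.59135302 0.03760332] 0.01051851040728607
t 44.55 at [0.5138 0.0891 0.0427] yaw 94.9 gap 0.0103 q6 -8.0
  shift [ 0.0006  0.0998 -0.    ] rows>= 2.0 turn -0.1 rows>= 0.0 q1 there 9
```

View pics/wrist15.png

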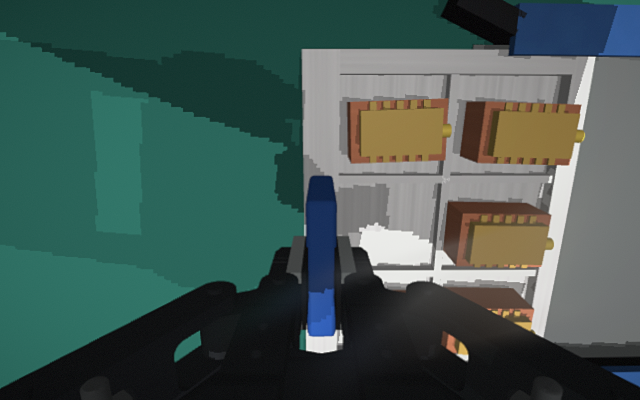

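The tray's front has entered between the channels, with the left lip at (570,30) just outside the tray edge. It still sits squarely in the jaws.

```bash
python3 -m crank '[0,0.012,0,0,-1, 0,0.012,0,0,-1, 0,0.012,0,0,-1, 0,0.012,0,0,-1, 0,0.012,0,0,-1, 0,0,0,0,-1]'; python3 -m crank '[0,0.01,0,0,-1, 0,0.01,0,0,-1, 0,0.008,0,0,-1, 0,0.006,0,0,-1, 0,0,0,0,-1, 0,0,0,0,-1]'; python3 - <<'E'
from h import *
d=np.array([.674,.1035]); t=np.radians(5.); M=np.array([[np.cos(t),np.sin(t)],[-np.sin(t),np.cos(t)]])
s,p,r=pose(); print('tab in dock',M@(p[:2]-d),s['force'],s['torque'],s['finger_gap'])
go(*(d+M.T@[-.061,0]),.0427,95); tray('top')
E
```

```text
time_s: 45.15
tool_pos: [0.5729, 0.0942, 0.0427]
tcp_rot: [-2.122, -2.313, 0.003]
force: [-6.3, 0.5, 9.9]
finger_gap: 0.0102
gripper_force: 71.6
time_s: 45.75
tool_pos: [0.6052, 0.0971, 0.0427]
tcp_rot: [-2.121, -2.311, 0.007]
force: [-10.0, -0.3, 14.4]
finger_gap: 0.0105
gripper_force: 72.1
tab in dock [-0.06906588 -0.00040411] [-9.98611293 -0.27140973 14.39043107] [-0.11488511  1.86590523  0.00313027] 0.010457237001304125
t 45.75 at [0.6052 0.0971 0.0427] yaw 94.9 gap 0.0105 q6 -6.0
  shift [ 0.0004  0.0081 -0.0001] rows>= 0.2 turn -0.1 rows>= 0.0 q1 there 9
top tray rect [0.6673 0.0426] 142.2 64.8 x yaw -89.80000000000001 spot [[0.6689, 0.1029, 0.0012]] tab [[0.6052, 0.099, 0.0522]]
```

```bash
for i in 1 2; do :; done; python3 -m crank '[0,0.003,0,0,-1, 0,0,0,0,-1]'; python3 -m crank '[0,0.003,0,0,-1, 0,0,0,0,-1]';  python3 -m crank '[0,0.002,0,0,-1, 0,0,0,0,-1]'
```

```text
time_s: 46.15
tool_pos: [0.6071, 0.0973, 0.0426]
tcp_rot: [-2.119, -2.31, 0.011]
force: [-16.7, -2.1, 16.5]
finger_gap: 0.0101
gripper_force: 72.6
time_s: 46.35
tool_pos: [0.6101, 0.0976, 0.0426]
tcp_rot: [-2.119, -2.31, 0.01]
force: [-15.6, -1.7, 17.6]
finger_gap: 0.0101
gripper_force: 72.6
time_s: 46.55
tool_pos: [0.6119, 0.0977, 0.0426]
tcp_rot: [-2.119, -2.31, 0.011]
force: [-16.7, -1.2, 17.6]
finger_gap: 0.0102
gripper_force: 72.7
```

```bash
python3 -m crank '[0,0.002,0,0,-1, 0,0,0,0,-1]'; python3 -m crank '[0,0.002,0,0,-1, 0,0,0,0,-1]';  python3 -m crank '[0,0.0015,0,0,-1, 0,0,0,0,-1]'; python3 - <<'E'
from h import *
im=save('scene16.png','scene'); cv2.imwrite('pics/c16.png',cv2.resize(im['image'][170:290,300:460],(800,600),interpolation=cv2.INTER_CUBIC)[:,:,::-1])
print(imaging.spot_point('tray',im)[:1]); w=imaging.get_image('wrist'); print([x['point'] for x in imaging.spot_point('tray',w)],[x['point'] for x in imaging.spot_point('dock',w)])
E
```

```text
time_s: 46.75
tool_pos: [0.6137, 0.0979, 0.0426]
tcp_rot: [-2.119, -2.309, 0.011]
force: [-17.5, -1.2, 18.7]
finger_gap: 0.0106
gripper_force: 72.7
time_s: 46.95
tool_pos: [0.6137, 0.0979, 0.0426]
tcp_rot: [-2.116, -2.307, 0.018]
force: [-25.0, -3.5, 25.6]
finger_gap: 0.0105
gripper_force: 73.7
time_s: 47.15
tool_pos: [0.6137, 0.0979, 0.0426]
tcp_rot: [-2.113, -2.305, 0.023]
force: [-30.8, -3.2, 30.6]
finger_gap: 0.0101
gripper_force: 74.5
[{'point': [0.6707, 0.1016, 0.0045], 'conf': 0.7}]
[[0.6746, 0.1057, -0.0003]] []
```

View pics/c16.png

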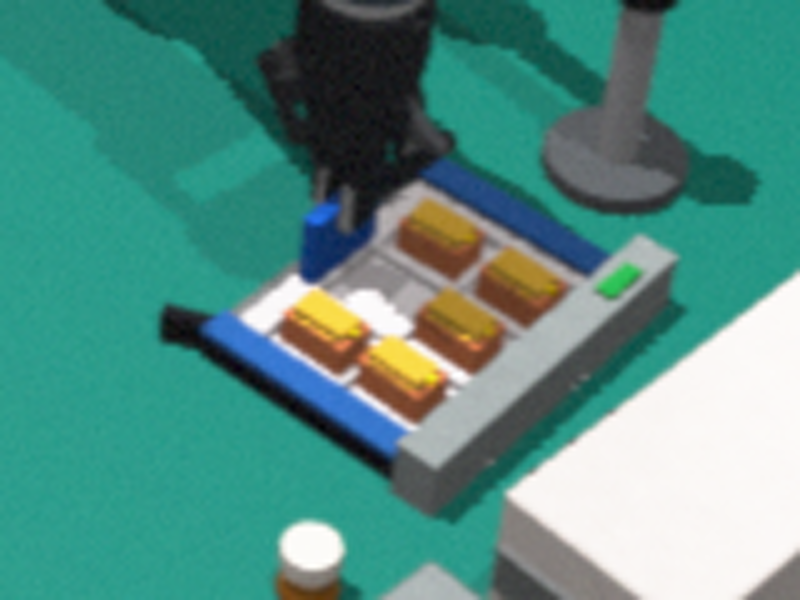

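The tray is seated against the grey back stop: TCP x stopped at 0.6137 while the force rose to 31 N. All five modules stand flat in it. I'll ease off, let go and look.

```bash
python3 -m crank '[0,-0.0025,0,0,-1, 0,0,-0.001,0,-1, 0,0,0,0,0.1, 0,0,0,0,0.1, 0,0,0,0,0.1, 0,0,0,0,0.1, 0,0,-0.03,0,0.1, 0,0,-0.05,0,0.1, 0,0,-0.05,0,0.1, 0,0,0,0,0.1]'; python3 -m crank '[0,0,-0.04,0,0.2, 0,0,-0.04,0,0.2, 0,0,-0.04,5.5,0.2, 0,0,0,5.5,0.2, 0.0335,-0.0285,0,0,0.2, 0.0335,-0.0285,0,0,0.2, 0.0335,-0.0285,0,0,0.2, 0.0335,-0.0285,0,0,0.2, 0.0335,-0.0285,0,0,0.2, 0.0335,-0.0285,0,0,0.2]'; python3 -m crank '[0,0,0,0,0.2, 0,0,0,0,0.2]'; python3 - <<'E'
from h import *
d=np.array([.674,.1035]); t=np.radians(5.); M=np.array([[np.cos(t),np.sin(t)],[-np.sin(t),np.cos(t)]])
tray('top'); dock('top')
for cam in ['top','scene','wrist']:
    im=save(cam+'17.png',cam)
    for n in ['tray','cam_grip','cam_lens','cam_hinge']: print(cam,n,[(np.round(x['point'],3).tolist(),round(x['conf'],2)) for x in imaging.spot_point(n,im)][:2])
go(.4645,.316,.229,84.3)
cv2.imwrite('pics/c17.png',cv2.resize(cv2.imread('pics/top17.png')[110:230,190:350],(800,600),interpolation=cv2.INTER_CUBIC))
E
```

```text
time_s: 48.4
tool_pos: [0.6238, 0.0973, 0.1822]
tcp_rot: [2.116, 2.305, 0.017]
force: [1.5, 0.7, -0.2]
finger_gap: 0.0468
gripper_force: 0.0
time_s: 49.4
tool_pos: [0.4688, 0.3167, 0.2924]
tcp_rot: [-2.337, -2.099, -0.0]
force: [0.3, 0.4, 0.8]
finger_gap: 0.0515
gripper_force: 0.0
time_s: 49.6
tool_pos: [0.4696, 0.3158, 0.2924]
tcp_rot: [2.335, 2.102, -0.0]
force: [0.2, -0.5, -0.6]
finger_gap: 0.051
gripper_force: 0.0
top tray rect [0.6728 0.1037] 172.0 144.3 x yaw 3.799999999999997 spot [[0.6758, 0.102, 0.0017]] tab [[0.6103, 0.0966, 0.0486]]
lip (array([0.6792, 0.0064]), 145.9, 20.8, 4.5)
lip (array([0.6623, 0.2   ]), 146.0, 21.7, 5.0)
c [0.67075 0.1032 ] yaw from pair 5.0
spot [[0.6741, -0.4451, 0.0017]] mouth [[0.6026, 0.0974, 0.0018]]
top tray [([0.677, 0.104, 0.003], 0.8), ([0.644, 0.153, 0.002], 0.3)]
top cam_grip [([0.465, 0.319, 0.227], 0.57)]
top cam_lens []
top cam_hinge [([0.656, 0.3, 0.176], 0.64), ([0.604, 0.097, 0.002], 0.17)]
scene tray [([0.674, 0.102, 0.007], 0.73), ([0.466, 0.317, 0.224], 0.41)]
scene cam_grip [([0.465, 0.314, 0.226], 0.64)]
scene cam_lens [([0.466, 0.313, 0.129], 0.89)]
scene cam_hinge [([0.662, 0.297, 0.175], 0.58)]
wrist tray [([0.673, 0.105, -0.006], 0.85)]
wrist cam_grip []
wrist cam_lens []
wrist cam_hinge [([0.662, 0.298, 0.176], 0.72)]
t 50.75 at [0.47   0.3154 0.2928] yaw 83.9 gap 0.0514 q6 29.0
  shift [ 0.     -0.0055  0.0638] rows>= 1.3 turn -0.4 rows>= 0.0 q1 there 34
```

View pics/c17.png

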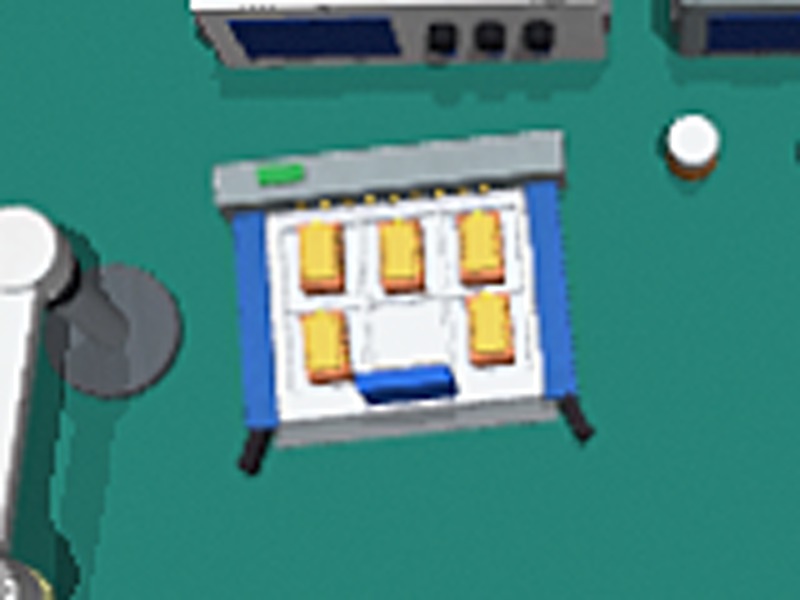

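The tray is home: its white body lies between the blue lips (255,310) and (550,280), up against the grey back stop. All five modules are upright. Now I'll swing the camera arm back.

```bash
python3 -m crank '[0,-0.0055,0,-0.4,0.2, 0,0,0.035,0,0.2, 0,0,0.029,0,0.2, 0,0,0,0,0.2, 0,0,0,0,-1, 0,0,0,0,-1, 0,0,0,0,-1, 0,0,0,0,-1, 0,0,0,0,-1, 0,0,0,0,-1]' 40; python3 - <<'E'
from h import *
s,p,r=pose(); h=np.array([.6595,.297]); k=np.array([.6735,.1035])
a=lambda v: np.degrees(np.arctan2(v[1],v[0]))%360
print(p,s['force'],s['finger_gap'],s['gripper_force'],'r',np.linalg.norm(p[:2]-h),'start',a(p[:2]-h),'end',a(k-h))
E
```

```text
time_s: 51.75
tool_pos: [0.4667, 0.3163, 0.2314]
tcp_rot: [2.327, 2.106, 0.009]
force: [4.9, -0.2, 1.7]
finger_gap: 0.0151
gripper_force: 39.1
[0.46671064 0.31630162 0.2314116 ] [ 4.85508292 -0.15278939  1.73997431] 0.01508281508538103 39.06704664230347 r 0.19375316370098963 start 174.28273237824362 end 274.1382203086331
```

```bash
python3 -m crank '[-0.0199,0.001,0,-5.87,-1, -0.0199,0.001,0,-5.87,-1, -0.0199,0.001,0,-5.87,-1, -0.0199,0.001,0,-5.87,-1, -0.0199,0.001,0,-5.87,-1, -0.0199,0.001,0,-5.87,-1, -0.0199,0.001,0,-5.87,-1, -0.0199,0.001,0,-5.87,-1, -0.0199,0.001,0,-5.87,-1, 0,0,0,0,-1]'; python3 - <<'E'
from h import *
s,p,r=pose(); h=np.array([.6595,.297]); v=p[:2]-h
print(s['force'],s['finger_gap'],'r',np.linalg.norm(v),'ang',np.degrees(np.arctan2(v[1],v[0]))%360,'yaw',np.degrees(np.arctan2(r[1,0],r[0,0])),'q6',s['joint_pos'][5])
E
```

```text
time_s: 52.75
tool_pos: [0.5287, 0.1536, 0.2314]
tcp_rot: [1.147, 2.919, 0.008]
force: [4.7, 3.6, 1.6]
finger_gap: 0.0153
gripper_force: 39.8
[4.74253386 3.62239294 1.64501944] 0.015265596197443651 r 0.19408223579278122 ang 227.62761466830722 yaw 137.09313084438134 q6 -0.7466990585963688
```

```bash
python3 -m crank '[-0.0197,0.001,0,-5.8,-1, -0.0197,0.001,0,-5.8,-1, -0.0197,0.001,0,-5.8,-1, -0.0197,0.001,0,-5.8,-1, -0.0197,0.001,0,-5.8,-1, -0.0197,0.001,0,-5.8,-1, -0.0197,0.001,0,-5.8,-1, -0.0197,0.001,0,-5.8,-1, 0,0,0,0,-1, 0,0,0,0,-1]'; python3 - <<'E'
from h import *
s,p,r=pose(); h=np.array([.6595,.297]); v=p[:2]-h
print(p,s['force'],s['finger_gap'],'r',np.linalg.norm(v),'ang',np.degrees(np.arctan2(v[1],v[0]))%360)
E
python3 -m crank '[0,0,0,0,-1, 0,0,0,0,0.2, 0,0,0,0,0.2, 0,0,0,0,0.2, 0,0,0,0,0.2, 0,0,-0.03,0,0.2, 0,0,-0.05,0,0.2, 0,0,-0.05,0,0.2, 0,0,-0.02,0,0.2, 0,0,0,0,0.2]'; python3 - <<'E'
from h import *
print(pose()[1])
for cam in ['top','scene','wrist']:
    im=save(cam+'18.png',cam)
    for n in ['cam_grip','cam_lens','cam_hinge','tray','dock']: print(cam,n,[(np.round(x['point'],3).tolist(),round(x['conf'],2)) for x in imaging.spot_point(n,im)][:2])
E
```

```text
time_s: 53.75
tool_pos: [0.6716, 0.1024, 0.2314]
tcp_rot: [-0.093, 3.135, 0.0]
force: [2.3, 0.1, 4.4]
finger_gap: 0.0151
gripper_force: 40.1
[0.67158741 0.10237602 0.23140865] [2.2747018  0.0810374  4.39118626] 0.015095118976224389 r 0.19499897053949417 ang 273.55387464955317
time_s: 54.75
tool_pos: [0.6714, 0.1022, 0.3843]
tcp_rot: [-0.096, 3.131, -0.001]
force: [-0.3, -0.3, -0.1]
finger_gap: 0.0515
gripper_force: 0.0
[0.6713937  0.10223008 0.38425504]
top cam_grip [([0.671, 0.104, 0.222], 0.72), ([0.654, 0.043, 0.002], 0.32)]
top cam_lens [([0.671, 0.1, 0.122], 0.74)]
top cam_hinge []
top tray [([0.675, 0.101, 0.002], 0.86), ([0.676, -0.444, 0.0], 0.61)]
top dock []
scene cam_grip [([0.668, 0.103, 0.224], 0.96), ([0.614, 0.101, 0.05], 0.75)]
scene cam_lens [([0.673, 0.099, 0.129], 0.67)]
scene cam_hinge [([0.663, 0.294, 0.174], 0.63), ([0.39, 0.39, 0.003], 0.34)]
scene tray [([0.674, 0.1, 0.004], 0.56)]
scene dock [([0.706, 0.056, 0.005], 0.66), ([0.677, 0.103, 0.003], 0.62)]
wrist cam_grip [([0.67, 0.099, 0.229], 0.88), ([0.654, 0.046, 0.006], 0.72)]
wrist cam_lens []
wrist cam_hinge [([0.661, 0.298, 0.177], 0.62)]
wrist tray [([0.676, 0.103, -0.004], 0.79)]
wrist dock []
```

View pics/scene18.png

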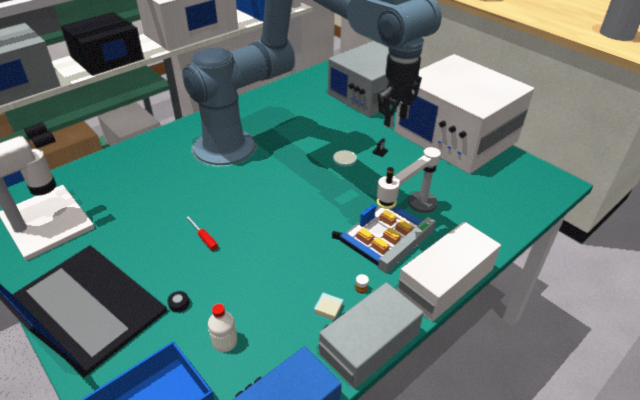

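The scene picture shows the camera head at (388,190) over the docked tray at (383,233), with the modules flat in it. The gripper at (400,95) is clear and touches nothing. The lens measures about 4 mm from the dock centre.

```bash
python3 -c "
from station import finish_job
print(finish_job())"
```

```text
the job is handed in; nothing more can be done
None
```

I've handed the job in: all five modules are flat in the tray, the tray is home against the back stop, and the camera head is about 4 mm from the dock's centre. The handing-in returned no verdict.

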